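Refill the bench analyser: reagent strips and cuvette rings

ROBOT

A 6-joint arm with a two-finger parallel gripper is mounted at the origin on a cart in front of the work surface, level with it; the furniture and walls round the work are solid. World frame = base frame: x ahead of the robot, y to its left, z up, the work surface at z = 0. Lengths are in m, angles in degrees, forces in N, time in s.
With the tool pointing down it reaches from about 0.3 to 0.75 m from the base axis. Payload 8.5 kg.
Tool frame: the origin (TCP) lies midway between the tips of the shut fingers; the grasp point (between the pads) lies 19 mm behind it; y points along the fingers, x is the direction in which the jaws open and shut, and the axes are right-handed (so a half turn about y gives the same grasp; the last joint's range is limited). The gripper opens to 85 mm and grips with 20 to 120 N. Pads are 22 mm wide; open, the fingers measure 114 mm over their backs; the gripper's body (76 mm by 85 mm) begins 54 mm behind the grasp point. The pads swing forward as they close: fully open they stand 13 mm farther back than shut.
Start: joints at [-85.502, 21.807, 74.336, -0, 83.858, -12.336], TCP at [0.159, -0.526, 0.231] pointing down, gripper open.
Joint ranges: [-178.18, 178.18], [-50.72, 133.34], [12.68, 142.11], [-81.47, 261.47], [9.98, 163.14], [-165.26, 165.26]. Speed limits (degrees/s): [136.94, 136.94, 180, 180, 180, 180].

INTERFACE

Orientations are given as a 3x3 rotation matrix whose columns are the frame's x, y, z axes.
In Python, from rig import env gives the robot as it stands.
- The arm moves only by the tool carry_out, never from a script. Its argument "plan" is a list of rows, each a list of 3 entries, a list of its own where there are three numbers: the shift along the tool's x, y, z in m, then the turn, a rotation vector about the tool's x, y, z in degrees, then the finger opening in m, from 0 to 0.0854. In form: [[[dx, dy, dz], [ax, ay, az], jaw], ...]. A call has 1 to 8 rows; each row shifts and turns the commanded pose from where the row before left it, along the tool's axes as they then stand; what a row does not reach is not made up. A row lasts 1/8 s, in which the tool goes at most 62.5 mm and 10.7 degrees, less where a joint would pass 70% of its speed; a pose out of reach is approached as far as the arm can. A call is refused whole if a number of a shift passes 0.0625 or a number of a turn 10.7, either way. A call with a gripper value outside its range is refused whole. The fingers move at their own pace and stop on an object; "force" is the grip in N (left out, the last holds). Time passes only in rows, so rows that do not move let the fingers close. It gives the time, the measured TCP pose, the force and the opening at its end, in the units of the state.
- env.observe(): the state, without advancing time (a new reading comes with each control period).
- env.get_image(name): name is "scene" or "top" or "wrist"; returns a dict with "image" (420x560x3 uint8, red, green, blue), "vfov" (degrees; the focal length in pixels is half the picture's height over the tangent of half this angle, whatever the lens; pixels are square), "cx", "cy" (the principal point, pixels), "k1" (the pictures are not rectified: a ray, as slopes to the right and down, at radius r is drawn at 1 + k1 r^2 times it, then the intrinsics apply), "rvec" (rotation vector, rad) and "tvec" (3), from world to camera coordinates, as OpenCV has them; the wrist camera has in their place "tool_from_camera" (4x4, takes a point from camera to tool coordinates, whose origin is the TCP and whose axes are the tool frame's). Camera axes: x right, y down, z forward; pixel columns grow to the right and rows downward; lengths in m; the calibration is good to about 2 mm. A picture is of the moment at which its call begins: read the wrist's pose just before it. There is no depth.
- env.close_job(): hands the job in, once; it reports no verdict.
Trained networks look in a picture, given as the dict that the camera call returned (one of the last four; its "shot" number tells which), for a name from the list of things; names that differ only in an ending like _2 or _b are one class to them, and where a whole thing is asked for, a point or a joint stands for the part that bears it (a point fixed in the world has none). Each returns a list of dicts, best first, with "conf" (0 to 1); they miss things now and then, are a little off and sometimes report something else, mostly with a low value. They report only what shows in the picture. A call takes as long as a camera call.
- env.outline_of(target, picture): "mask" (420x560 bool, what is visible of it) and "pixel" ([row, column] in pixels, amid what is visible of it).
The state is a dict: "time_s": time; "q": joint angles; "qvel": joint speeds; "joint_efforts": joint torques, N m; "position": TCP position; "tool_rot": TCP orientation; "ft_force": force on the tool from outside, world axes, zero at the start; "wrist_torque": the same for the moment, N m; "grip_width": finger opening in m.
Only numpy, scipy, OpenCV 4.12 (cv2) and the standard library are available. Lean on these libraries where they do the work, as an engineer would, in place of code of your own. Each camera call takes 0.05 s, during which the arm holds its last target.

TASK

Refill the bench analyser: slide the magazine's grey retaining rail fully open by its red grip, then load every white reagent strip upright into the channel, pushing the blue spring follower back with it and lowering it behind the orange lip so that it sits flat on the channel floor, and then slide the rail fully closed over them. On the carousel drive, lift the used grey cuvette ring off the shaft and set it down flat in the yellow tray, hub up; then slide every blue cuvette ring, hub up, right down over the shaft, a second one on top of the first. Leave the other things on the table alone.

Things in the scene. Friction and masses are not known exactly. Their poses are not given: they have to be found in the camera images.
- magazine: White reagent magazine, fixed. Origin: on the table under the channel's centre line, at the inner face of the orange lip. y runs along the channel from the mouth (lip) to the closed end; x across it, towards the housing beside it (x 22 to 122, y 94 to 272 mm, 58 mm high); z up. Its base plate is 12 mm high and reaches from y = -30 to 275 mm, x = -36 to 36 mm.
- channel_mouth (a point): Point on the channel floor (12 mm above the table), on the centre line, at the inner face of the lip; axes as the magazine. The channel is open at the top, 30 mm wide, 269 mm long; its side walls are 6 mm thick and rise 20 mm above the floor. In front of the lip (y = 0 to -25 mm) they flare, from 30 to about 37 mm apart.
- lip_top (a point): Middle of the upper edge of the lip's inner face. The orange lip crosses the mouth (y = -6 to 0 mm) and rises 12 mm above the floor. Carry a strip (long side along y) over it 3 mm clear, push it along +y until its rear end is past the lip, lower it to the floor; the spring presses it back to the lip. Each next strip pushes the earlier ones in ahead of it; three fit.
- follower_face (a point): Middle of the lower edge of the front face of the blue spring follower (a block 26 mm wide, 20 mm long, rising 47 mm above the channel floor), which slides in the channel along y; axes as the magazine. Without strips the face stands 4 mm behind the lip; it can be pushed back 226 mm; the spring pushes it towards the lip with 3.2 N, rising to 5 N.
- rail (a joint): Slide of the grey retaining rail, m: 0 = closed (over the channel), 0.060 = fully open (moved along the magazine's +x, off the channel). It stays where it is left; about 2 N moves it. The rail plate (38 mm wide, y = 5 to 260 mm, from 66 to 72 mm above the table) passes 4 mm over strips that sit on the floor; when closed it is centred over the channel.
- rail_grip (a point): Top middle of the rail's upright red grip, 105 mm above the table: a tab 12 mm thick (x), 60 mm long (y), rising 33 mm above the rail plate; moves with the rail; axes as the magazine.
- drive: White round carousel drive, fixed: 116 mm across, with an upright steel shaft in its middle. Origin: on the table on the shaft's axis; z up.
- shaft_seat (a point): Point on the shaft's axis at the seat (top of the black pad, 25 mm above the table) on which the lowest ring rests. The shaft is 18 mm in diameter and stands 66 mm above the seat, the last 8 mm a cone to 8 mm across.
- strip1: White reagent strip of five wells joined in a row, with a green foil top and a grey weighted foot: a block 70 mm long (its y axis), 26 mm wide (x), 50 mm tall; stands upright on the table at the start; both ends are alike. Origin: centre of its underside; z up. About 0.09 kg. May be absent (None).
- strip2: White reagent strip of five wells joined in a row, with a green foil top and a grey weighted foot: a block 70 mm long (its y axis), 26 mm wide (x), 50 mm tall; stands upright on the table at the start; both ends are alike. Origin: centre of its underside; z up. About 0.09 kg. May be absent (None).
- strip3: White reagent strip of five wells joined in a row, with a green foil top and a grey weighted foot: a block 70 mm long (its y axis), 26 mm wide (x), 50 mm tall; stands upright on the table at the start; both ends are alike. Origin: centre of its underside; z up. About 0.09 kg. May be absent (None).
- ring1: Blue cuvette ring: a disc 84 mm across and 8 mm thick with small clear cuvettes round its rim (tops 16 mm above its underside), and an upright hub 40 mm across and 40 mm tall (measured from the underside) in its middle, to be gripped across the hub. The bore through the hub is 21 mm across. Origin: centre of its underside; z up along the bore. About 0.1 kg. May be absent (None).
- ring2: Blue cuvette ring: a disc 84 mm across and 8 mm thick with small clear cuvettes round its rim (tops 16 mm above its underside), and an upright hub 40 mm across and 40 mm tall (measured from the underside) in its middle, to be gripped across the hub. The bore through the hub is 21 mm across. Origin: centre of its underside; z up along the bore. About 0.1 kg. May be absent (None).
- used_ring: Used cuvette ring, grey, of the same shape and sizes as the blue ones; at the start it sits on the shaft, down on the seat. Origin: centre of its underside; z up.
- tray_in (a point): Middle of the inner floor (4 mm above the table) of the shallow yellow tray, fixed: 120 mm (x) by 130 mm (y), 20 mm high, walls 4 mm thick.
- oximeter: Blue and white finger oximeter, 58 x 33 x 30 mm; leave alone. Origin: centre of its underside.
- marker: Grey marker pen with a red cap, 137 mm long, 18 mm thick; leave alone. Origin: centre of its underside.
- plaster_roll: White roll of plaster, 46 mm across, 30 mm tall; leave alone. Origin: centre of its underside.
- keys_f1: Bunch of keys with a red tag, 120 x 112 x 8 mm; leave alone. Origin: centre of its underside.

How it is judged (in metres and radians):
On the way, in this order (a step that is already met when the one before it is completed fails the run):
1. the rail is slid fully open (value of joint rail above 0.052 m), for 0.2 s.
2. every strip stands in the channel, flat on its floor between lip and follower (z of strip1 in the frame of channel_mouth between -0.004 and 0.004 m and x of strip1 in the frame of channel_mouth between -0.005 and 0.005 m and y of each of strip1, strip2, strip3 in the frame of channel_mouth above 0.032 m and y of each of strip1, strip2, strip3 in the frame of follower_face below -0.03 m and angle between the y axis of each of strip1, strip2, strip3 and the y axis of magazine, either way round below 0.09 rad and angle between each of strip1, strip2, strip3's own z axis and vertical below 0.09 rad and z of strip2 in the frame of channel_mouth between -0.004 and 0.004 m and x of strip2 in the frame of channel_mouth between -0.005 and 0.005 m and z of strip3 in the frame of channel_mouth between -0.004 and 0.004 m and x of strip3 in the frame of channel_mouth between -0.005 and 0.005 m), for 0.3 s.
3. the rail is closed over the loaded strips (all of step 2 and value of joint rail below 0.006 m), for 0.2 s.
At the end, for the whole second after the job is handed in: Rail under 6 mm open. Strips in the channel between lip and follower, on its floor (4 mm), centred (5 mm), straight and upright (0.09 rad). Blue rings on the shaft (5 mm, 0.09 rad), undersides under 45 mm above the seat, at rest. Used ring flat in the tray, within 30 mm of its middle (all of step 3 and horizontal distance between used_ring and tray_in below 0.03 m and z of used_ring in the frame of tray_in below 0.008 m and angle between each of used_ring, ring1, ring2's own z axis and vertical below 0.09 rad and linear speed of each of used_ring, ring1, ring2 below 0.03 m/s and horizontal distance between each of ring1, ring2 and shaft_seat below 0.005 m and z of ring1 in the frame of shaft_seat between -0.005 and 0.045 m and z of ring2 in the frame of shaft_seat between -0.005 and 0.045 m); the robot touches nothing.
It fails at once if the oximeter is moved more than 3 cm (distance of oximeter from where it was at the start of the episode above 0.03 m).
It fails at once if the marker pen is moved more than 3 cm (distance of marker from where it was at the start of the episode above 0.03 m).
It fails at once if the roll of plaster is moved more than 3 cm (distance of plaster_roll from where it was at the start of the episode above 0.03 m).
It fails at once if the bunch of keys is moved more than 3 cm (distance of keys_f1 from where it was at the start of the episode above 0.03 m).
Of strip1, strip2, strip3 only 2 to 3 are there at a start; the rules pass over those that are not, and their reading is None.
Of ring1, ring2 only 1 to 2 are there at a start; the rules pass over those that are not, and their reading is None.
At some moment in a run one of strip1, strip2, strip3, ring1, ring2 may be knocked a few centimetres aside while the robot is not near it.
It also fails if it takes over 210 s, if anything falls off the work surface, if the arm or the gripper's body presses on something with over 40 N, if the wrist force passes 120 N, or if a joint passes its speed limit or range.

## Working session

There is one attempt and no reset: what is moved stays moved. The work goes in short steps, Python scripts to look and compute and a tool call to move; the robot and the scene stay as the last step left them, time stands still between calls to the robot, and variables do not carry over. Pictures are saved under pics/ and viewed, and the job is handed in when it is done.

Besides the shell and the picture viewer there is one more tool, called after "Call:" as name([rows], argument=value, ...), one row to a line, values as JSON. carry_out: Moves the arm, as the interface text tells. Its arguments: {"type":"object","properties":{"plan":{"type":"array","items":{"type":"array"}},"force":{"type":"number"}},"required":["plan"]}

```bash
ls; mkdir -p pics; python3 - <<'E'
from rig import env
import cv2
s=env.observe(); print(s)
for n in ["scene","top","wrist"]:
    p=env.get_image(n); cv2.imwrite(f"pics/{n}0.png",p["image"][:,:,::-1]); print(n,{k:v for k,v in p.items() if k!="image"})
E
```

```text
pics
{'time_s': 0.0, 'q': array([-8.55023453e+01,  2.18410249e+01,  7.43867666e+01, -3.28659688e-04,
        8.38564712e+01, -1.23366393e+01]), 'qvel': array([-0.01205719,  0.04533579, -0.04170374, -0.05374034,  0.06251636,
       -0.06150915]), 'joint_efforts': array([ 3.55813318e-04, -4.48464131e+01, -2.31276244e+01, -1.39836925e-04,
        4.82124015e-03,  9.08889604e-06]), 'position': array([ 0.15924702, -0.52612844,  0.2306996 ]), 'tool_rot': array([[ 2.89605246e-01, -1.21012458e-04,  9.57146168e-01],
       [-9.57145095e-01,  1.46568559e-03,  2.89605107e-01],
       [-1.43792117e-03, -9.99998919e-01,  3.08643756e-04]]), 'ft_force': array([-0.33071098, -0.5921836 , -0.86325463]), 'wrist_torque': array([ 0.01313387, -0.01563988, -0.0157262 ]), 'grip_width': 0.0852307389333624}
scene {'vfov': 56.20665267697369, 'cx': 277.0707642148999, 'cy': 207.73376779350247, 'k1': -0.11088924092607357, 'rvec': array([ 1.06879744, -2.15601266,  1.24510717]), 'tvec': array([0.35270315, 0.32475056, 0.9734241 ]), 'shot': 1}
top {'vfov': 47.500291245513, 'cx': 275.0374778572424, 'cy': 215.57603107202442, 'k1': 0.029199998507741794, 'rvec': array([ 2.12049524, -2.14325623,  0.20226212]), 'tvec': array([-0.0169691 ,  0.5916348 ,  1.29494922]), 'shot': 2}
wrist {'vfov': 71.06549200019784, 'cx': 284.21289291158547, 'cy': 208.6159201170985, 'k1': -0.02402974018714148, 'tool_from_camera': array([[ 9.99998597e-01, -4.60839061e-04,  1.61066887e-03,
         7.34407114e-04],
       [-1.67529498e-03, -2.77190666e-01,  9.60813472e-01,
        -1.42546097e-01],
       [ 3.68199819e-06, -9.60814822e-01, -2.77191049e-01,
         6.95234015e-02],
       [ 0.00000000e+00,  0.00000000e+00,  0.00000000e+00,
         1.00000000e+00]]), 'shot': 3}
```

View pics/scene0.png

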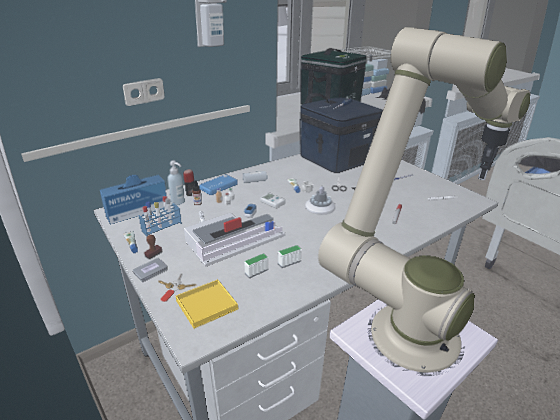

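View pics/top0.png

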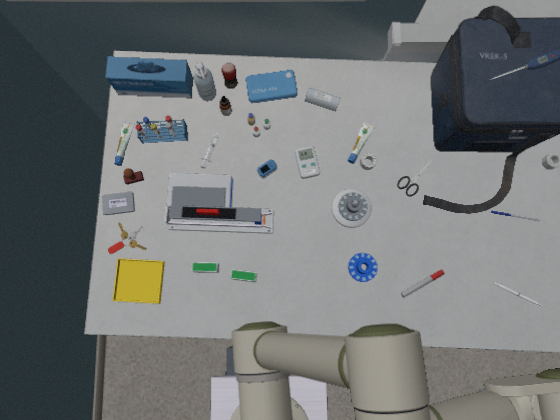

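View pics/wrist0.png

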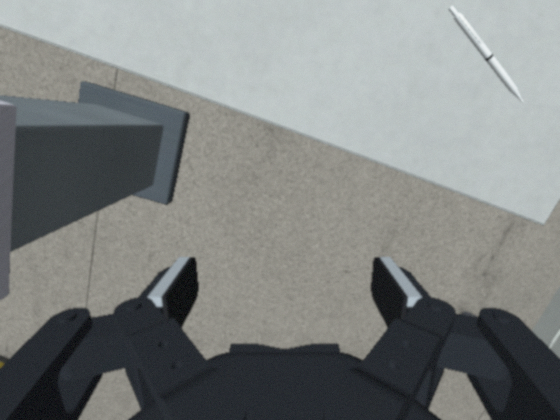

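The top view shows two strips at (204,267) and (243,276), one blue ring at (362,267) and the used ring on the drive at (351,207). The magazine's lip is at (268,217), with the red grip at (207,211), and the tray is at (139,281).

```bash
cat > h.py <<'E'
import numpy as np, cv2
from rig import env
def cam(p,s=None):
    H,W=p["image"].shape[:2]; f=H/2/np.tan(np.radians(p["vfov"]/2))
    K=np.array([[f,0,p["cx"]],[0,f,p["cy"]],[0,0,1]]); D=np.array([p["k1"],0,0,0,0.])
    if "rvec" in p:
        R=cv2.Rodrigues(p["rvec"])[0]; t=np.array(p["tvec"])
    else:
        T=np.eye(4); T[:3,:3]=s["tool_rot"]; T[:3,3]=s["position"]; M=np.linalg.inv(T@p["tool_from_camera"]); R=M[:3,:3]; t=M[:3,3]
    return K,D,R,t
def proj(C,X):
    K,D,R,t=C
    return cv2.projectPoints(np.atleast_2d(np.array(X,float)),cv2.Rodrigues(R)[0],t,K,D)[0].reshape(-1,2)
def back(C,uv,z):
    K,D,R,t=C
    n=cv2.undistortPoints(np.atleast_2d(np.array(uv,float)).reshape(-1,1,2),K,D).reshape(-1,2)
    d=np.c_[n,np.ones(len(n))]@R; c=-R.T@t
    z=np.broadcast_to(z,len(n))
    return c+d*((z-c[2])/d[:,2])[:,None]
def shot(n,name=None):
    s=env.observe(); p=env.get_image(n)
    if name: cv2.imwrite(f"pics/{name}.png",p["image"][:,:,::-1])
    return s,p,cam(p,s)
def yaw(s):
    R=s["tool_rot"]; return np.degrees(np.arctan2(R[1,0],R[0,0]))
def go(s,xyz,yw):
    "world target of TCP -> shift in tool axes, turn about tool y"
    d=s["tool_rot"].T@(np.array(xyz)-s["position"])
    Rt=np.array([[np.cos(np.radians(yw)),0,-np.sin(np.radians(yw))],[np.sin(np.radians(yw)),0,np.cos(np.radians(yw))],[0,-1,0]])
    # columns x,y,z
    a=np.radians(yw); Rt=np.array([[np.cos(a),0,-np.sin(a)],[np.sin(a),0,np.cos(a)],[0,-1,0]])
    r=cv2.Rodrigues(s["tool_rot"].T@Rt)[0].ravel()
    return np.round(d*1000,1),np.round(np.degrees(r),2)
def st():
    s=env.observe(); print("t",round(s["time_s"],2),"pos",np.round(s["position"]*1000,1),"yaw",round(yaw(s),2),"tilt",np.round(s["tool_rot"][2],4),"F",np.round(s["ft_force"],1),"w",round(s["grip_width"]*1000,1)); return s
E
python3 - <<'E'
from h import *
s,p,C=shot("top")
for n,z in [("strip1",.05),("ring1",.03),("used_ring",.05),("rail_grip",.105),("rail",.072),("follower_face",.059),("magazine",.03),("drive",.025),("tray_in",.01),("oximeter",.02),("marker",.009),("plaster_roll",.03),("keys_f1",.004)]:
    for o in env.outline_of(n,p)[:4]:
        r,c=o["pixel"]; 
        rc=cv2.minAreaRect(np.argwhere(o["mask"])[:,::-1].astype(np.float32))
        print(n,round(o["conf"],2),np.round([c,r]),np.round(back(C,[c,r],z)[0],3),"rect",np.round(rc[0],1),np.round(rc[1],1),round(rc[2],1))
E
```

```text
strip1 0.81 [248. 274.] [0.429 0.055 0.05 ] rect [243.9 274.8] [26.2 11. ] 8.1
strip1 0.59 [208. 269.] [0.443 0.163 0.05 ] rect [205. 267.] [10. 26.] 90.0
ring1 0.63 [364. 266.] [ 0.448 -0.274  0.03 ] rect [363.  267.5] [29. 28.] 90.0
used_ring 0.78 [352. 205.] [ 0.62  -0.242  0.05 ] rect [353. 206.] [28. 28.] 90.0
rail_grip 0.78 [207. 204.] [0.616 0.163 0.105] rect [215.3 203.3] [92.3 32.6] 2.0
rail 0.82 [207. 208.] [0.612 0.165 0.072] rect [215.8 203.5] [91.2 32.1] 2.3
rail 0.41 [366. 163.] [ 0.738 -0.283  0.072] rect [368.2 161.2] [13.4 15.6] 45.0
magazine 0.67 [208. 207.] [0.623 0.17  0.03 ] rect [219.3 203.1] [109.6  57.7] 2.1
drive 0.89 [354. 208.] [ 0.618 -0.254  0.025] rect [351.8 208.2] [39.6 37.5] 45.0
tray_in 0.78 [140. 281.] [0.416 0.36  0.01 ] rect [138.1 280.4] [48.2 42.9] 4.1
oximeter 0.68 [208. 212.] [0.611 0.169 0.02 ] rect [219.6 203.2] [109.7  58.1] 3.3
oximeter 0.56 [266. 169.] [0.736 0.002 0.02 ] rect [267.5 168.1] [13.1 20.6] 50.2
marker 0.67 [424. 286.] [ 0.392 -0.443  0.009] rect [422.3 282.6] [ 6.  47.5] 59.7
plaster_roll 0.69 [365. 165.] [ 0.743 -0.289  0.03 ] rect [368.5 161.5] [14.1 17. ] 45.0
keys_f1 0.53 [123. 245.] [0.519 0.415 0.004] rect [124.3 240.5] [26.7 28.3] 12.5
keys_f1 0.25 [422. 283.] [ 0.4   -0.442  0.004] rect [421.8 283. ] [ 6.1 47. ] 60.3
```

Call:
carry_out([
  [[0,-0.015,0],[0,-9.2,0],0.0854],
  [[0,-0.015,0],[0,-9.2,0],0.0854],
  [[0,-0.015,0],[0,-9.2,0],0.0854],
  [[0,-0.015,0],[0,-9.2,0],0.0854],
  [[0,-0.015,0],[0,-9.2,0],0.0854],
  [[0,-0.015,0],[0,-9.2,0],0.0854],
  [[0,0,0],[0,-9.0,0],0.0854],
  [[0,0,0],[0,-9.0,0],0.0854],
])

```text
time_s: 1.85
position: [0.1593, -0.5264, 0.3215]
tool_rot: [[1.0, -0.0, -0.006], [0.006, -0.0, 1.0], [-0.0, -1.0, -0.0]]
ft_force: [-1.2, 0.2, 0.9]
grip_width: 0.0853
```

Call:
carry_out([
  [[0.05,0,0.034],[0,0,0],0.0854],
  [[0.05,0,0.034],[0,0,0],0.0854],
  [[0.05,0,0.034],[0,0,0],0.0854],
  [[0.05,0,0.034],[0,0,0],0.0854],
  [[0.05,0,0.034],[0,0,0],0.0854],
  [[0.05,0,0.034],[0,0,0],0.0854],
  [[0.05,0,0.034],[0,0,0],0.0854],
  [[0,0,0],[0,0,0],0.0854],
])

```text
time_s: 2.85
position: [0.5116, -0.2856, 0.3207]
tool_rot: [[1.0, -0.0, -0.006], [0.006, 0.001, 1.0], [-0.0, -1.0, 0.001]]
ft_force: [-1.2, -0.6, -0.5]
grip_width: 0.0855
```

```bash
python3 - <<'E'
from h import *
s=st(); s,p,C=shot("wrist","w1")
E
```

```text
t 2.85 pos [ 511.6 -285.6  320.7] yaw 0.33 tilt [-2.e-04 -1.e+00  8.e-04] F [-1.2 -0.6 -0.5] w 85.5
```

View pics/w1.png

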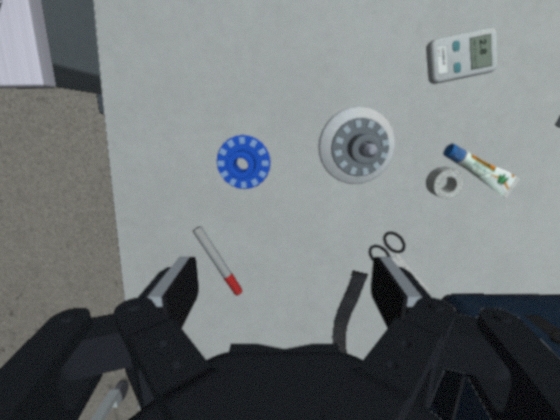

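Call:
carry_out([
  [[0.008,0,0.055],[0,0,0],0.0854],
  [[0.008,0,0.055],[0,0,0],0.0854],
  [[0.008,0,0.055],[0,0,0],0.0854],
  [[0.008,0,0.055],[0,0,0],0.0854],
  [[0.008,0,0.055],[0,0,0],0.0854],
  [[0.008,0,0.055],[0,0,0],0.0854],
  [[0.008,0,0.055],[0,0,0],0.0854],
  [[0.008,0,0.055],[0,0,0],0.0854],
])

```text
time_s: 3.9
position: [0.5729, 0.152, 0.3216]
tool_rot: [[1.0, 0.0, 0.001], [-0.001, -0.0, 1.0], [0.0, -1.0, -0.0]]
ft_force: [0.4, -0.8, -0.7]
grip_width: 0.0858
```

Call:
carry_out([
  [[0,0,0],[0,0,0],0.0854],
])

```text
time_s: 4.03
position: [0.5727, 0.1535, 0.3211]
tool_rot: [[1.0, -0.0, -0.003], [0.003, 0.0, 1.0], [-0.0, -1.0, 0.0]]
ft_force: [0.8, -0.4, 0.1]
grip_width: 0.0851
```

```bash
python3 - <<'E'
from h import *
s=st(); s,p,C=shot("wrist","w2")
for n,z in [("strip1",.05),("rail_grip",.105)]:
    for o in env.outline_of(n,p)[:4]:
        r,c=o["pixel"]; rc=cv2.minAreaRect(np.argwhere(o["mask"])[:,::-1].astype(np.float32))
        print(n,round(o["conf"],2),np.round(back(C,[c,r],z)[0],3),"rect",np.round(rc[0],1),np.round(rc[1],1),round(rc[2],1), np.round(back(C,rc[0],z)[0],4))
E
```

```text
t 4.03 pos [572.7 153.5 321.1] yaw 0.19 tilt [-2.e-04 -1.e+00  2.e-04] F [ 0.8 -0.4  0.1] w 85.1
strip1 0.77 [0.457 0.173 0.05 ] rect [200.6 157.8] [50.9 27.1] 87.1 [0.4553 0.1765 0.05  ]
strip1 0.63 [0.616 0.179 0.05 ] rect [321.8 178.1] [ 73.1 186.4] 5.4 [0.6258 0.1483 0.05  ]
strip1 0.57 [0.435 0.075 0.05 ] rect [190.9 226.5] [25.1 51.4] 2.5 [0.4331 0.0746 0.05  ]
rail_grip 0.66 [0.614 0.188 0.105] rect [325.1 177.7] [ 72.6 184.9] 3.4 [0.6227 0.1587 0.105 ]
```

View pics/w2.png

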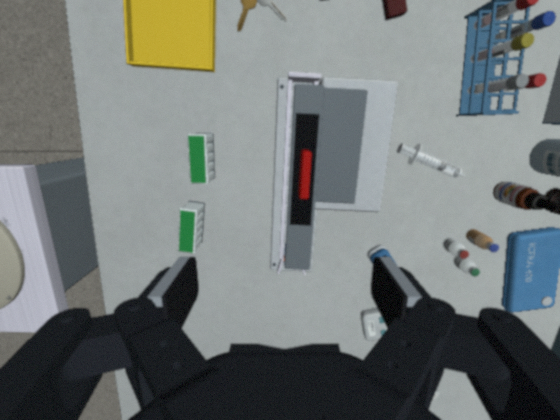

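```bash
cat >> h.py <<'E'
def seg(p,lo,hi,box=None,minA=20):
    hsv=cv2.cvtColor(p["image"],cv2.COLOR_RGB2HSV); m=cv2.inRange(hsv,np.array(lo),np.array(hi))
    if box is not None:
        k=np.zeros_like(m); x0,y0,x1,y1=box; k[y0:y1,x0:x1]=1; m=m*k
    n,l,S,c=cv2.connectedComponentsWithStats(m); out=[]
    for i in range(1,n):
        if S[i,4]>=minA:
            pts=np.argwhere(l==i)[:,::-1].astype(np.float32)
            out.append((S[i,4],cv2.minAreaRect(pts),pts))
    return sorted(out,key=lambda o:-o[0])
GREEN=((50,120,60),(75,255,255)); RED=((0,150,100),(8,255,255))
def rect3(C,rc,z):
    B=back(C,cv2.boxPoints(rc),z); c=B.mean(0); e=[B[1]-B[0],B[2]-B[1]]
    e.sort(key=lambda v:-np.linalg.norm(v)); L=e[0]; 
    if L[1]<0: L=-L
    return np.round(c*1000,1),"L",np.round(np.linalg.norm(e[0])*1000,1),np.round(np.linalg.norm(e[1])*1000,1),"yaw-of-long-from-y",round(float(np.degrees(np.arctan2(-L[0],L[1]))),2)
E
python3 - <<'E'
from h import *
for n in ["top","wrist"]:
    s,p,C=shot(n)
    for a,rc,_ in seg(p,*GREEN)[:4]: print(n,"green",a,np.round(rc[0]),*rect3(C,rc,.05))
    for a,rc,_ in seg(p,*RED)[:4]: print(n,"red",a,np.round(rc[0]),*rect3(C,rc,.105))
im=p["image"][50:290,250:410,::-1]; cv2.imwrite("pics/w2z.png",cv2.resize(im,None,fx=2.5,fy=2.5,interpolation=cv2.INTER_CUBIC))
E
```

```text
top green 156 [243. 275.] [425.6  67.6  50. ] L 62.6 18.4 yaw-of-long-from-y -7.73
top green 21 [214. 267.] [448.8 147.6  50. ] L 16.6 5.5 yaw-of-long-from-y -89.33
top red 95 [116. 247.] [500.6 403.5 105. ] L 41.6 16.5 yaw-of-long-from-y 31.64
top red 49 [437. 274.] [ 419.1 -450.9  105. ] L 32.6 11.4 yaw-of-long-from-y 30.42
wrist green 602 [196. 157.] [449.7 174.   50. ] L 61.9 18.7 yaw-of-long-from-y -1.16
wrist green 490 [186. 229.] [425.3  66.4  50. ] L 62.8 18.5 yaw-of-long-from-y -8.25
wrist red 410 [305. 171.] [598.1 162.5 105. ] L 59.4 10.5 yaw-of-long-from-y -2.57
wrist red 46 [539.  76.] [865.1 273.1 105. ] L 10.5 7.0 yaw-of-long-from-y -31.3
```

View pics/w2z.png

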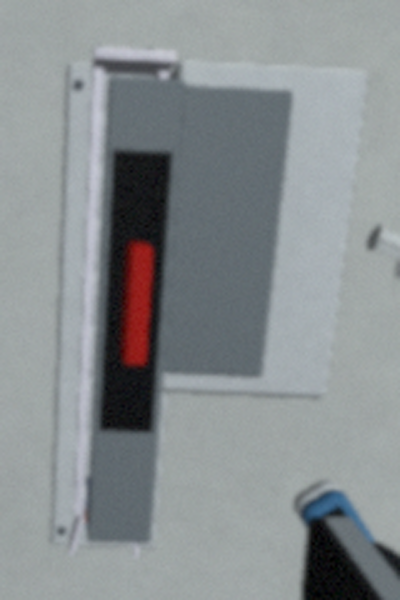

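```bash
python3 - <<'E'
from h import *
s=st(); print(go(s,[.598,.1625,.085],-2.6))
E
```

```text
t 4.28 pos [572.9 150.1 321.5] yaw -0.1 tilt [ 2.e-04 -1.e+00 -2.e-04] F [ 0.8 -0.3 -0.7] w 85.5
(array([ 25. , 236.5,  12.5]), array([0.01, 2.5 , 0.01]))
```

Call:
carry_out([
  [[0.013,0.03,0.006],[0,2.5,0],0.06],
  [[0.012,0.03,0.0065],[0,0,0],0.06],
  [[0,0.04,0],[0,0,0],0.06],
  [[0,0.04,0],[0,0,0],0.06],
  [[0,0.04,0],[0,0,0],0.06],
  [[0,0.03,0],[0,0,0],0.06],
  [[0,0.01,0],[0,0,0],0.06],
  [[0,0,0],[0,0,0],0.06],
])

```text
time_s: 5.28
position: [0.5984, 0.1631, 0.1017]
tool_rot: [[0.999, 0.0, 0.044], [-0.044, -0.0, 0.999], [0.0, -1.0, -0.0]]
ft_force: [-0.4, 0.4, 1.0]
grip_width: 0.06
```

```bash
python3 - <<'E'
from h import *
s=st(); s,p,C=shot("wrist","w3")
for a,rc,_ in seg(p,*RED)[:2]: print("red",a,np.round(rc[0]),*rect3(C,rc,.105))
E
```

```text
t 5.28 pos [598.4 163.1 101.7] yaw -2.52 tilt [ 2.e-04 -1.e+00 -0.e+00] F [-0.4  0.4  1. ] w 60.0
red 2429 [284. 254.] [598. 166. 105.] L 65.1 10.7 yaw-of-long-from-y -1.92
```

View pics/w3.png

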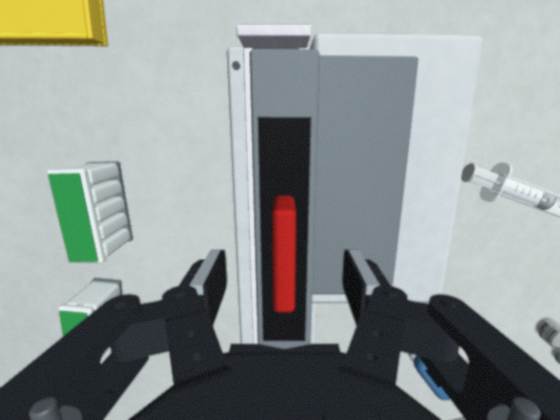

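Call:
carry_out([
  [[0,0.01,0],[0,0,0],0.06],
  [[0,0.008,0],[0,0,0],0.03],
  [[0,0,0],[0,0,0],0.01],
  [[0,0,0],[0,0,0],0.005],
  [[0,0,0],[0,0,0],0.005],
  [[0,0,0],[0,0,0],0.005],
], force=30)

```text
time_s: 6.08
position: [0.5982, 0.1638, 0.0834]
tool_rot: [[0.999, 0.0, 0.043], [-0.043, 0.0, 0.999], [0.0, -1.0, 0.0]]
ft_force: [0.8, 0.7, 0.6]
grip_width: 0.0111
```

Gripped at 11 mm, which matches the 12 mm tab. Sliding it open.

Call:
carry_out([
  [[0.01,0,0],[0,0,0],0.005],
  [[0.01,0,0],[0,0,0],0.005],
  [[0.01,0,0],[0,0,0],0.005],
  [[0.01,0,0],[0,0,0],0.005],
  [[0.01,0,0],[0,0,0],0.005],
  [[0.01,0,0],[0,0,0],0.005],
  [[0.002,0,0],[0,0,0],0.005],
  [[0,0,0],[0,0,0],0.005],
])

```text
time_s: 7.08
position: [0.6523, 0.1614, 0.0832]
tool_rot: [[0.999, -0.021, 0.042], [-0.042, -0.002, 0.999], [-0.021, -1.0, -0.003]]
ft_force: [-43.4, -4.1, 22.4]
grip_width: 0.0113
```

```bash
python3 - <<'E'
from h import *
s=st()
E
```

```text
t 7.08 pos [652.3 161.4  83.2] yaw -2.39 tilt [-0.021  -0.9998 -0.0026] F [-43.4  -4.1  22.4] w 11.3
```

Call:
carry_out([
  [[-0.006,0,0],[0,0,0],0.005],
  [[0,0,0],[0,0,0],0.03],
  [[0,0,0],[0,0,0],0.03],
  [[0,-0.04,0],[0,0,0],0.03],
  [[0,-0.05,0],[0,0,0],0.03],
  [[0,-0.05,0],[0,0,0],0.03],
  [[0,0,0],[0,0,0],0.03],
  [[0,0,0],[0,0,0],0.03],
])

```text
time_s: 8.07
position: [0.6542, 0.1613, 0.2224]
tool_rot: [[0.999, -0.001, 0.043], [-0.043, -0.0, 0.999], [-0.001, -1.0, -0.0]]
ft_force: [0.2, 0.6, 0.0]
grip_width: 0.0301
```

```bash
python3 - <<'E'
from h import *
s=st(); s,p,C=shot("wrist","w4")
for a,rc,_ in seg(p,*RED)[:2]: print("red",a,np.round(rc[0]),*rect3(C,rc,.105))
E
```

```text
t 8.07 pos [654.2 161.3 222.4] yaw -2.48 tilt [-9.e-04 -1.e+00 -1.e-04] F [0.2 0.6 0. ] w 30.1
red 775 [282. 201.] [652.1 161.6 105. ] L 62.4 9.7 yaw-of-long-from-y -2.27
red 87 [537.  60.] [865.9 273.  105. ] L 11.8 7.5 yaw-of-long-from-y -44.18
```

View pics/w4.png

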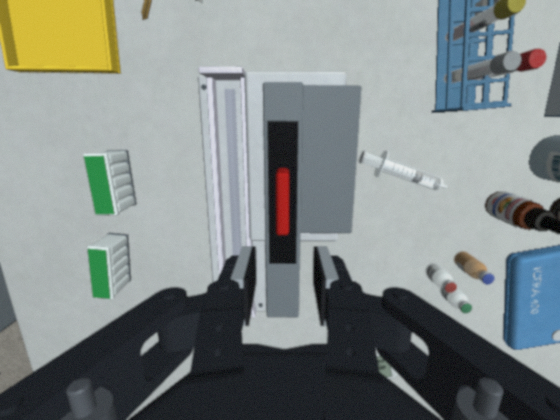

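Call:
carry_out([
  [[-0.009,0,-0.012],[0,0,0],0.06],
  [[-0.009,0,-0.012],[0,0,0],0.06],
  [[-0.009,0,-0.012],[0,0,0],0.06],
  [[-0.009,0,-0.012],[0,0,0],0.06],
  [[-0.009,0,-0.012],[0,0,0],0.06],
  [[-0.009,0,-0.012],[0,0,0],0.06],
  [[0,0,0],[0,0,0],0.06],
  [[0,0,0],[0,0,0],0.06],
])

```text
time_s: 9.12
position: [0.5972, 0.0919, 0.2233]
tool_rot: [[0.999, 0.0, 0.043], [-0.043, 0.0, 0.999], [0.0, -1.0, 0.0]]
ft_force: [-0.4, 0.6, -0.8]
grip_width: 0.06
```

```bash
python3 - <<'E'
from h import *
s=st(); s,p,C=shot("wrist","w5")
for a,rc,_ in seg(p,*RED)[:2]: print("red",a,np.round(rc[0]),*rect3(C,rc,.105))
for a,rc,_ in seg(p,*GREEN)[:2]: print("green",a,np.round(rc[0]),*rect3(C,rc,.05))
E
```

```text
t 9.12 pos [597.2  91.9 223.3] yaw -2.47 tilt [ 2.e-04 -1.e+00  2.e-04] F [-0.4  0.6 -0.8] w 60.0
red 889 [345. 122.] [651.8 159.1 105. ] L 58.6 11.0 yaw-of-long-from-y -2.51
green 1206 [139. 116.] [449.9 174.5  50. ] L 64.3 19.8 yaw-of-long-from-y -0.84
green 905 [134. 216.] [425.2  66.9  50. ] L 64.1 19.5 yaw-of-long-from-y -7.99
```

View pics/w5.png

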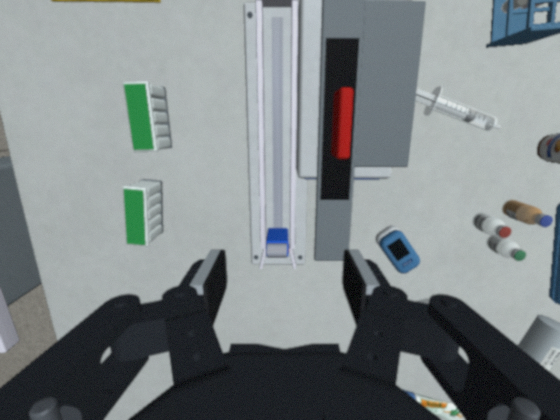

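```bash
python3 - <<'E'
from h import *
im=cv2.imread("pics/w5.png")[0:280,230:370]; cv2.imwrite("pics/w5z.png",cv2.resize(im,None,fx=4,fy=4,interpolation=cv2.INTER_CUBIC)[520:1120])
cv2.imwrite("pics/w5y.png",cv2.resize(im,None,fx=4,fy=4,interpolation=cv2.INTER_CUBIC)[0:560])
E
```

```text
(no output)
```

View pics/w5z.png

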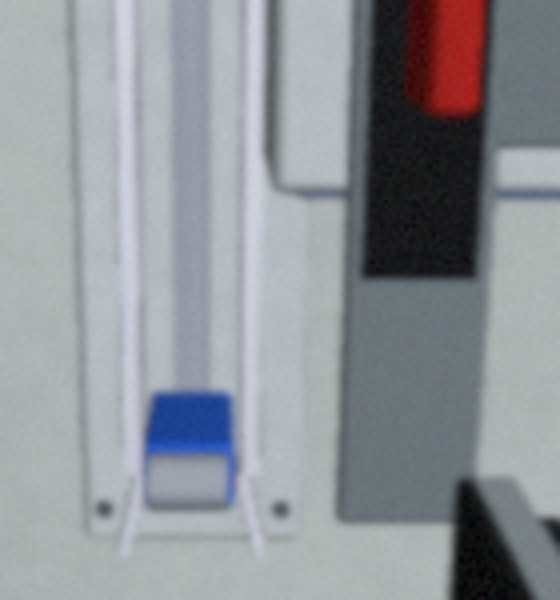

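View pics/w5y.png

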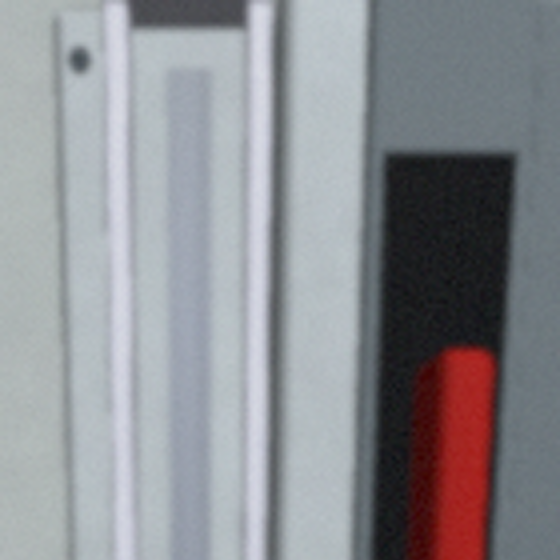

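```bash
python3 - <<'E'
from h import *
s=env.observe(); s={**s}; p=env.get_image("wrist"); C=cam(p,s)
b=lambda pts,z,oy:back(C,[(230+x/4,oy+y/4) for x,y in pts],z)*1000
print("near L,R",np.round(b([(129,300),(253,300)],.032,130),1))
print("kink",np.round(b([(136,475),(249,475)],.032,130),1))
print("far L,R",np.round(b([(117,100),(259,100)],.032,0),1))
print("base front",np.round(b([(88,535),(298,535)],.012,130),1))
print("base left far",np.round(b([(57,15)],.012,0),1))
print("follower top",np.round(b([(149,452),(233,452),(146,506),(230,506)],.059,130),1))
print("railplate",np.round(b([(350,300),(486,300),(340,520),(470,520)],.072,130),1))
print("railplate far",np.round(b([(372,60)],.072,0),1))
print("housing corner",np.round(b([(280,185)],.058,130),1))
E
```

```text
near L,R [[570.1  70.2  32. ]
 [606.6  68.6  32. ]]
kink [[568.7  14.3  32. ]
 [603.4  12.8  32. ]]
far L,R [[578.8 258.5  32. ]
 [614.6 256.9  32. ]]
base front [[549.5 -15.4  12. ]
 [619.1 -18.4  12. ]]
base left far [[563.1 285.1  12. ]]
follower top [[575.3  33.   59. ]
 [598.9  32.   59. ]
 [573.4  16.5  59. ]
 [597.4  15.5  59. ]]
railplate [[630.9  78.6  72. ]
 [666.2  77.1  72. ]
 [627.4  16.1  72. ]
 [663.1  14.5  72. ]]
railplate far [[638.  252.4  72. ]]
housing corner [[614.2 107.   58. ]]
```

```bash
cat >> h.py <<'E'
O=np.array([.5857,.0132]); EY=np.array([.0436,.999]); EX=np.array([.999,-.0436])
def M(x,y,z): return np.r_[O+EX*x/1000+EY*y/1000, z/1000]
E
python3 - <<'E'
from h import *
s=st(); print(go(s,[.4253,.0667,.11],-8))
E
```

```text
t 9.22 pos [597.2  92.1 223.2] yaw -2.44 tilt [ 1.e-04 -1.e+00  1.e-04] F [ 0.2 -0.1 -0.1] w 60.0
(array([-170.7,  113.2,  -32.7]), array([-0.01,  5.56,  0.  ]))
```

Call:
carry_out([
  [[-0.043,0,-0.008],[0,0,0],0.06],
  [[-0.043,0.01,-0.008],[0,0,0],0.06],
  [[-0.043,0.02,-0.008],[0,0,0],0.06],
  [[-0.0417,0.03,-0.0087],[0,0,0],0.06],
  [[0,0.03,0],[0,5.6,0],0.06],
  [[0,0.0232,0],[0,0,0],0.06],
  [[0,0,0],[0,0,0],0.06],
  [[0,0,0],[0,0,0],0.06],
])

```text
time_s: 10.22
position: [0.4257, 0.0665, 0.1109]
tool_rot: [[0.99, 0.001, 0.14], [-0.14, -0.0, 0.99], [0.001, -1.0, 0.0]]
ft_force: [-0.5, 0.4, -0.3]
grip_width: 0.0597
```

```bash
python3 - <<'E'
from h import *
s=st(); s,p,C=shot("wrist","w6")
for a,rc,_ in seg(p,*GREEN)[:2]: print("green",a,np.round(rc[0]),*rect3(C,rc,.05))
E
```

```text
t 10.22 pos [425.7  66.5 110.9] yaw -8.04 tilt [ 1.3e-03 -1.0e+00  1.0e-04] F [-0.5  0.4 -0.3] w 59.7
green 3543 [298.  54.] [449.4 174.6  50. ] L 64.3 20.1 yaw-of-long-from-y -0.34
green 2288 [283. 220.] [424.7  67.1  50. ] L 63.1 19.6 yaw-of-long-from-y -7.34
```

View pics/w6.png

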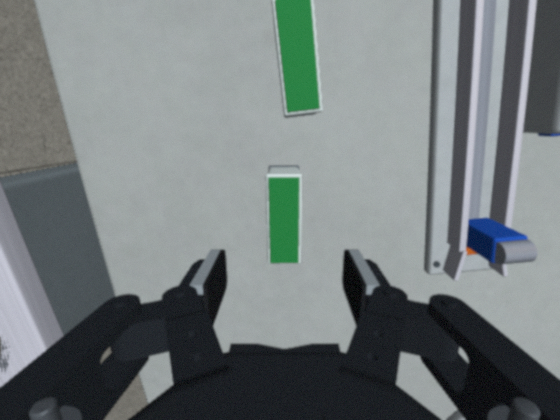

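Call:
carry_out([
  [[-0.001,0.03,0.001],[0,-0.3,0],0.06],
  [[0,0.03,0],[0,0,0],0.06],
  [[0,0.02,0],[0,0,0],0.06],
  [[0,0.009,0],[0,0,0],0.06],
  [[0,0,0],[0,0,0],0.04],
  [[0,0,0],[0,0,0],0.02],
  [[0,0,0],[0,0,0],0.015],
  [[0,0,0],[0,0,0],0.015],
], force=35)

```text
time_s: 11.28
position: [0.4248, 0.0676, 0.0219]
tool_rot: [[0.991, 0.002, 0.135], [-0.135, -0.0, 0.991], [0.002, -1.0, 0.0]]
ft_force: [-0.9, 0.4, 5.9]
grip_width: 0.0254
```

Call:
carry_out([
  [[0,0,0],[0,0,0],0.015],
  [[0,-0.02,0],[0,0,0],0.015],
  [[0,-0.02,0],[0,0,0],0.015],
  [[0,-0.02,0],[0,0,0],0.015],
  [[0,0,0],[0,0,0],0.015],
  [[0,0,0],[0,0,0],0.015],
])

```text
time_s: 12.02
position: [0.4239, 0.0676, 0.0806]
tool_rot: [[0.991, -0.001, 0.135], [-0.135, 0.0, 0.991], [-0.001, -1.0, -0.0]]
ft_force: [-0.1, -0.1, -0.8]
grip_width: 0.0257
```

```bash
python3 - <<'E'
from h import *
s=st(); s,p,C=shot("wrist","w7")
z=s["position"][2]-.022+.05
for a,rc,_ in seg(p,*GREEN)[:2]: print("green",a,np.round(rc[0]),*rect3(C,rc,z))
a=M(0,-52,22+12+15+6); print(a,go(s,a,-2.5))
E
```

```text
t 12.03 pos [423.9  67.6  80.6] yaw -7.77 tilt [-7.e-04 -1.e+00 -0.e+00] F [-0.1 -0.1 -0.8] w 25.7
green 6119 [284. 284.] [423.4  67.2 108.6] L 65.3 20.5 yaw-of-long-from-y -6.36
green 4176 [306.  53.] [443.8 158.3 108.6] L 36.0 13.4 yaw-of-long-from-y -0.07
[ 0.5834328 -0.038748   0.055    ] (array([172.5,  25.5, -83.8]), array([-0.  , -5.27, -0.04]))
```

View pics/w7.png

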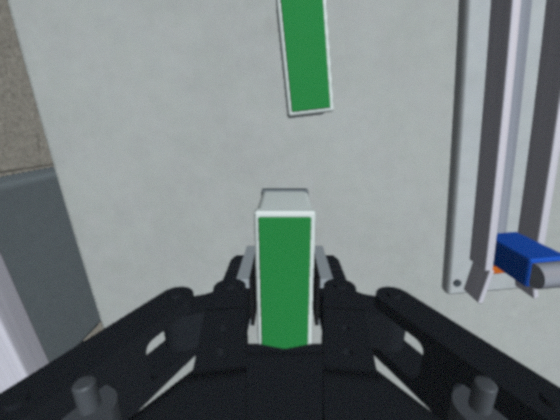

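Call:
carry_out([
  [[0,0,0],[0,-5.3,0],0.015],
  [[0.025,0,-0.03],[0,0,0],0.015],
  [[0.035,0,-0.03],[0,0,0],0.015],
  [[0.035,0,-0.025],[0,0,0],0.015],
  [[0.035,0,-0.0142],[0,0,0],0.015],
  [[0.034,0,0],[0,0,0],0.015],
  [[0,0,0],[0,0,0],0.015],
  [[0,0,0],[0,0,0],0.015],
])

```text
time_s: 13.08
position: [0.5828, -0.0383, 0.0801]
tool_rot: [[0.999, -0.002, 0.043], [-0.043, 0.001, 0.999], [-0.002, -1.0, 0.001]]
ft_force: [-0.4, -1.2, -1.3]
grip_width: 0.0252
```

```bash
python3 - <<'E'
from h import *
s=st(); s,p,C=shot("wrist","w8")
a=M(0,-52,55); print(a,go(s,a,-2.5))
E
```

```text
t 13.07 pos [582.8 -38.3  80.1] yaw -2.46 tilt [-2.4e-03 -1.0e+00  5.0e-04] F [-0.4 -1.2 -1.3] w 25.2
[ 0.5834328 -0.038748   0.055    ] (array([ 0.7, 25.1, -0.5]), array([-0.03,  0.04, -0.14]))
```

View pics/w8.png

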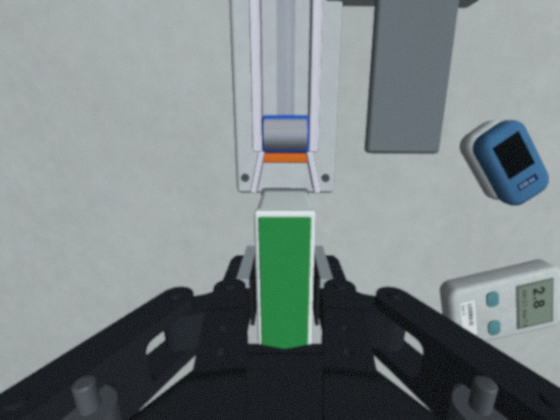

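```bash
python3 - <<'E'
from h import *
im=cv2.imread("pics/w8.png")[0:240,215:355]; cv2.imwrite("pics/w8z.png",cv2.resize(im,None,fx=4,fy=4,interpolation=cv2.INTER_CUBIC)[260:860])
s,p,C=shot("wrist")
I=cv2.cvtColor(p["image"],cv2.COLOR_RGB2HSV)
for a,rc,pts in seg(p,(5,180,100),(20,255,255))[:2]: print("orange",a,pts.min(0),pts.max(0),rc)
mm=M(0,0,0); 
print("pred kink/lip/walls",np.round(proj(C,[M(-15,0,32),M(15,0,32),M(-15,0,24),M(15,0,24),M(-15,-6,24),M(15,-6,24),M(-15,60,32),M(15,60,32),M(-21,60,32),M(21,60,32),M(-36,-30,12),M(36,-30,12)]),1).tolist())
E
```

```text
orange 282 [265. 154.] [305. 160.] ((285.0, 157.0), (6.0, 40.0), 90.0)
pred kink/lip/walls [[262.9, 152.4], [309.6, 152.4], [263.7, 151.2], [308.6, 151.3], [263.9, 160.3], [308.4, 160.3], [261.0, 49.4], [312.0, 49.4], [250.8, 49.4], [322.2, 49.4], [237.0, 191.1], [335.0, 191.2]]
```

View pics/w8z.png

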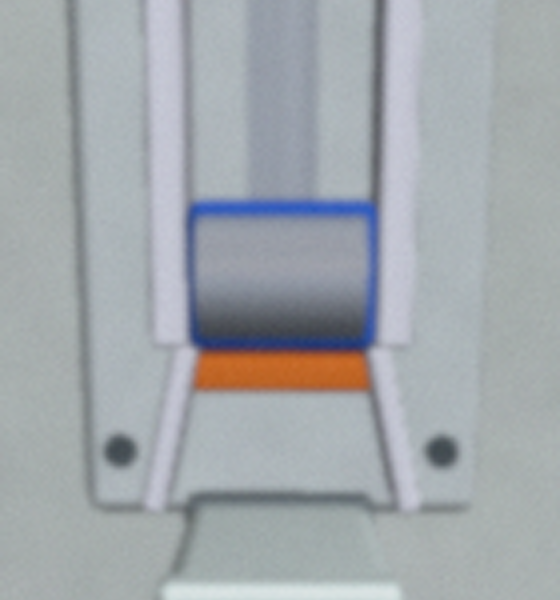

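Call:
carry_out([
  [[0.0008,0.015,0],[0,0,0],0.015],
  [[0,0.015,0],[0,0,0],0.015],
  [[0,0,0.01],[0,0,0],0.015],
  [[0,0,0.015],[0,0,0],0.015],
  [[0,0,0.015],[0,0,0],0.015],
  [[0,0,0],[0,0,0],0.015],
], force=50)

```text
time_s: 13.92
position: [0.5858, 0.0028, 0.0512]
tool_rot: [[0.999, -0.001, 0.041], [-0.041, -0.0, 0.999], [-0.001, -1.0, -0.0]]
ft_force: [-2.6, -1.0, -2.6]
grip_width: 0.0251
```

```bash
python3 - <<'E'
from h import *
s=st(); s,p,C=shot("wrist","w9")
a=M(0,38,50); print(a,go(s,a,-2.5))
E
```

```text
t 13.93 pos [585.8   2.8  51.2] yaw -2.35 tilt [-1.2e-03 -1.0e+00 -1.0e-04] F [-2.6 -1.  -2.6] w 25.1
[0.5873568 0.051162  0.05     ] (array([-0.4,  1.2, 48.4]), array([ 0.  ,  0.15, -0.07]))
```

View pics/w9.png

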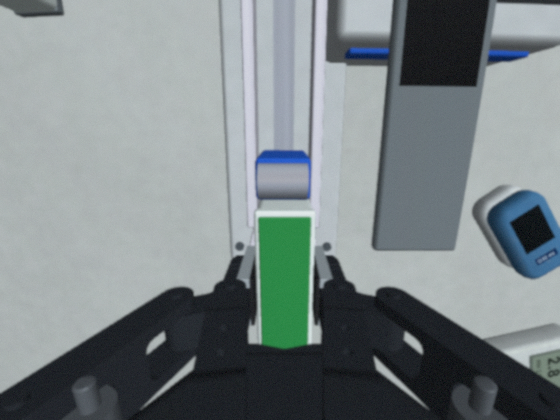

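Call:
carry_out([
  [[0,0,0.012],[0,0,0],0.015],
  [[0,0,0.012],[0,0,0],0.015],
  [[0,0,0.012],[0,0,0],0.015],
  [[0,0,0.012],[0,0,0],0.015],
  [[0,0,0.003],[0,0,0],0.015],
  [[0,0,0],[0,0,0],0.015],
  [[0,0,0],[0,0,0],0.015],
])

```text
time_s: 14.85
position: [0.5888, 0.0518, 0.0513]
tool_rot: [[0.999, 0.001, 0.043], [-0.043, -0.0, 0.999], [0.001, -1.0, -0.0]]
ft_force: [-2.8, -4.2, -0.0]
grip_width: 0.0247
```

```bash
python3 - <<'E'
from h import *
s=st(); s,p,C=shot("wrist","w10")
a=M(0,38,50); print(a,go(s,a,-2.5))
for a,rc,_ in seg(p,*GREEN)[:1]: 
  r=rect3(C,rc,.079); print(*r); d=r[0][:2]/1000-O; print("mag",d@EX,d@EY)
E
```

```text
t 14.85 pos [588.8  51.8  51.3] yaw -2.49 tilt [ 6.e-04 -1.e+00 -1.e-04] F [-2.8 -4.2 -0. ] w 24.7
[0.5873568 0.051162  0.05     ] (array([-1.4,  1.3, -0.7]), array([0.01, 0.01, 0.03]))
[588.1  51.2  79. ] L 65.5 20.5 yaw-of-long-from-y -1.09
mag 0.0007408000000000684 0.038066640000000006
```

View pics/w10.png

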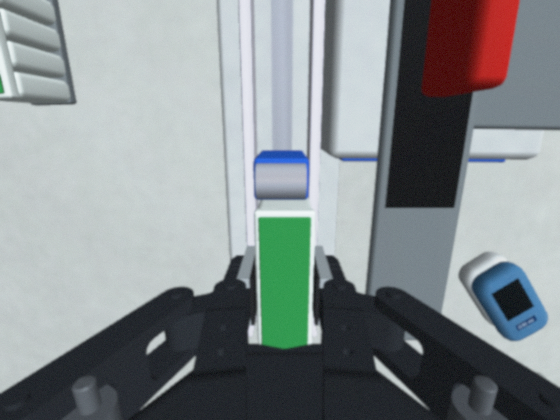

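Call:
carry_out([
  [[-0.0007,0.006,0],[0,0,0],0.015],
  [[0,0.006,0],[0,0,0],0.015],
  [[0,0.005,0],[0,0,0],0.015],
  [[0,0,0],[0,0,0],0.015],
  [[0,0,0],[0,0,0],0.015],
])

```text
time_s: 15.52
position: [0.5881, 0.0523, 0.0341]
tool_rot: [[0.999, 0.001, 0.043], [-0.043, -0.0, 0.999], [0.001, -1.0, -0.0]]
ft_force: [1.9, -3.9, 2.0]
grip_width: 0.0254
```

```bash
python3 - <<'E'
from h import *
s=st()
E
```

```text
t 15.53 pos [588.1  52.3  34.1] yaw -2.47 tilt [ 6.e-04 -1.e+00 -0.e+00] F [ 1.9 -3.9  2. ] w 25.4
```

Now on the floor (about 2 N upward). Open to 40 mm, then retreat upward.

Call:
carry_out([
  [[0,0,0],[0,0,0],0.04],
  [[0,0,0],[0,0,0],0.04],
  [[0,0,0],[0,0,0],0.04],
  [[0,-0.03,0],[0,0,0],0.04],
  [[0,-0.05,0],[0,0,0],0.04],
  [[0,-0.05,-0.02],[0,0,0],0.06],
  [[0,-0.02,-0.02],[0,0,0],0.06],
  [[0,0,0],[0,0,0],0.06],
])

```text
time_s: 16.52
position: [0.5866, 0.0116, 0.1854]
tool_rot: [[0.999, 0.003, 0.045], [-0.045, -0.0, 0.999], [0.003, -1.0, -0.0]]
ft_force: [0.6, 0.2, -0.1]
grip_width: 0.0601
```

```bash
python3 - <<'E'
from h import *
s=st(); s,p,C=shot("wrist","w11")
for a,rc,_ in seg(p,*GREEN)[:3]:
  if a<300: continue
  for z in (.05,.062):
    r=rect3(C,rc,z); d=r[0][:2]/1000-O; print(np.round(rc[0]),*r,"mag",d@EX,d@EY)
s,p,C=shot("top","t2")
for a,rc,_ in seg(p,*GREEN)[:3]: print(a,rc[0],*rect3(C,rc,.05))
E
```

```text
t 16.52 pos [586.6  11.6 185.4] yaw -2.55 tilt [ 3.1e-03 -1.0e+00 -3.0e-04] F [ 0.6  0.2 -0.1] w 60.1
[284. 160.] [587.5  46.8  50. ] L 65.6 19.1 yaw-of-long-from-y -2.04 mag 0.0003332400000000243 0.033644879999999995
[284. 160.] [587.6  48.3  62. ] L 62.7 18.3 yaw-of-long-from-y -2.04 mag 0.00036774000000001315 0.03514773999999999
[115.  29.] [449.6 164.9  50. ] L 46.0 20.3 yaw-of-long-from-y -1.37 mag -0.14257802 0.14561434000000004
[115.  29.] [455.6 161.3  62. ] L 44.0 19.5 yaw-of-long-from-y -1.37 mag -0.13642706 0.14227954
132 (202.83966064453125, 266.7258605957031) [449.9 178.4  50. ] L 55.4 18.3 yaw-of-long-from-y -4.03
71 (247.5, 215.5) [593.   54.6  50. ] L 48.1 14.4 yaw-of-long-from-y -0.56
```

View pics/w11.png

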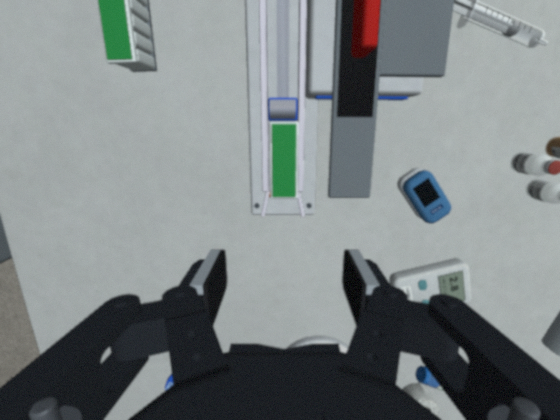

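View pics/t2.png

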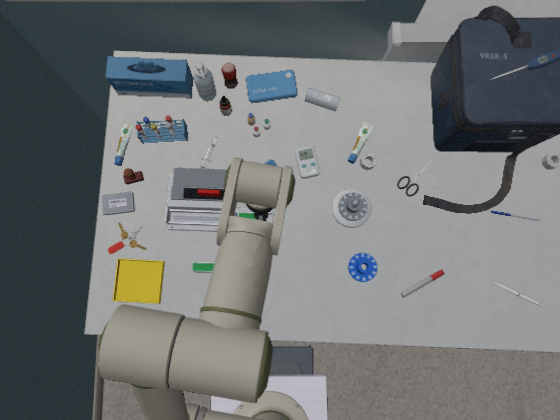

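```bash
python3 - <<'E'
from h import *
s=st(); print(go(s,[.4496,.1743,.11],-2.5))
E
```

```text
t 16.62 pos [585.6  12.9 183.1] yaw -2.47 tilt [-1.7e-03 -1.0e+00  6.0e-04] F [-1.6  0.8 -0.9] w 60.1
(array([-142.8,   73.4,  155.3]), array([-0.04,  0.03, -0.1 ]))
```

Call:
carry_out([
  [[-0.04,0,0.02],[0,0,0],0.06],
  [[-0.04,0,0.035],[0,0,0],0.06],
  [[-0.04,0.01,0.035],[0,0,0],0.06],
  [[-0.023,0.02,0.035],[0,0,0],0.06],
  [[0,0.03,0.03],[0,0,0],0.06],
  [[0,0.013,0],[0,-1.6,0],0.06],
  [[0,0,0],[0,0,0],0.06],
  [[0,0,0],[0,0,0],0.06],
])

```text
time_s: 17.62
position: [0.4503, 0.1729, 0.1115]
tool_rot: [[1.0, 0.001, 0.016], [-0.016, 0.0, 1.0], [0.001, -1.0, 0.0]]
ft_force: [0.2, 0.0, -0.3]
grip_width: 0.0602
```

```bash
python3 - <<'E'
from h import *
s=st(); s,p,C=shot("wrist","w12")
for a,rc,_ in seg(p,*GREEN)[:3]:
  if a<300: continue
  r=rect3(C,rc,.05); print(np.round(rc[0]),*r)
print(go(s,[.4496,.1743,.022],-1))
E
```

```text
t 17.62 pos [450.3 172.9 111.5] yaw -0.93 tilt [ 5.e-04 -1.e+00  0.e+00] F [ 0.2  0.  -0.3] w 60.2
[284. 218.] [449.8 175.   50. ] L 63.7 19.6 yaw-of-long-from-y -0.17
(array([-0.8, 89.5,  1.4]), array([-0.  ,  0.07,  0.03]))
```

View pics/w12.png

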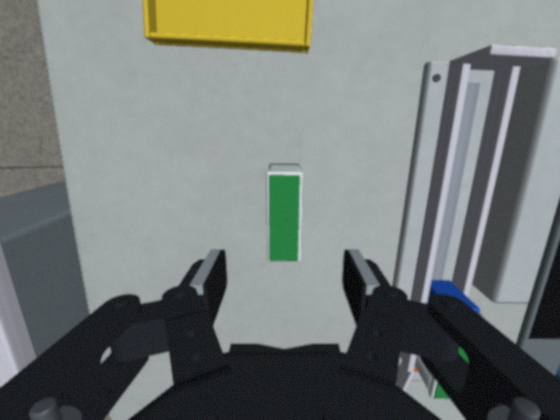

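Call:
carry_out([
  [[-0.0005,0.03,0.001],[0,0,0],0.06],
  [[0,0.03,0],[0,0,0],0.06],
  [[0,0.02,0],[0,0,0],0.06],
  [[0,0.0095,0],[0,0,0],0.06],
  [[0,0,0],[0,0,0],0.04],
  [[0,0,0],[0,0,0],0.02],
  [[0,0,0],[0,0,0],0.015],
  [[0,0,0],[0,0,0],0.015],
], force=50)

```text
time_s: 18.68
position: [0.4501, 0.1744, 0.0226]
tool_rot: [[1.0, 0.002, 0.015], [-0.015, 0.0, 1.0], [0.002, -1.0, 0.0]]
ft_force: [-0.3, -0.7, 6.9]
grip_width: 0.0255
```

Call:
carry_out([
  [[0,0,0],[0,0,0],0.015],
  [[0,-0.02,0],[0,0,0],0.015],
  [[0,-0.03,0],[0,0,0],0.015],
  [[0,-0.03,0],[0,0,0],0.015],
  [[0,0,0],[0,1.5,0],0.015],
  [[0,0,0],[0,0,0],0.015],
])

```text
time_s: 19.42
position: [0.449, 0.1743, 0.101]
tool_rot: [[0.999, -0.001, 0.042], [-0.042, -0.0, 0.999], [-0.001, -1.0, -0.0]]
ft_force: [0.1, -0.1, -0.9]
grip_width: 0.0251
```

```bash
python3 - <<'E'
from h import *
s=st(); s,p,C=shot("wrist","w13")
for a,rc,_ in seg(p,*GREEN)[:1]:
  r=rect3(C,rc,s["position"][2]+.028); print(np.round(rc[0]),*r)
print(go(s,M(0,-56,80),-2.5))
E
```

```text
t 19.43 pos [449.  174.3 101. ] yaw -2.39 tilt [-1.e-03 -1.e+00 -2.e-04] F [ 0.1 -0.1 -0.9] w 25.1
[284. 281.] [448.7 175.1 129. ] L 65.4 20.0 yaw-of-long-from-y -3.75
(array([ 143.2,   20.9, -211.3]), array([ 0.01,  0.11, -0.05]))
```

Call:
carry_out([
  [[0,0,-0.03],[0,0,0],0.015],
  [[0,0,-0.045],[0,0,0],0.015],
  [[0.02,0,-0.045],[0,0,0],0.015],
  [[0.035,0,-0.04],[0,0,0],0.015],
  [[0.035,0,-0.035],[0,0,0],0.015],
  [[0.035,0.01,-0.0163],[0,0,0],0.015],
  [[0.0182,0.01,0],[0,0,0],0.015],
  [[0,0,0],[0,0,0],0.015],
])

```text
time_s: 20.48
position: [0.5835, -0.0427, 0.0795]
tool_rot: [[0.999, -0.003, 0.041], [-0.041, 0.001, 0.999], [-0.003, -1.0, 0.001]]
ft_force: [-0.0, 0.5, -1.3]
grip_width: 0.0256
```

Call:
carry_out([
  [[0,0,0],[0,0,0],0.015],
])

```text
time_s: 20.6
position: [0.5829, -0.0423, 0.0812]
tool_rot: [[0.999, -0.002, 0.041], [-0.041, 0.0, 0.999], [-0.002, -1.0, 0.0]]
ft_force: [-0.1, -0.4, -0.6]
grip_width: 0.0255
```

```bash
python3 - <<'E'
from h import *
s=st(); s,p,C=shot("wrist","w14")
print(go(s,M(0.2,-56,51),-2.5))
print("pred",np.round(proj(C,[M(-15,0,32),M(15,0,32)]),1).tolist())
for a,rc,pts in seg(p,(5,180,100),(20,255,255))[:1]: print("orange",a,rc)
E
```

```text
t 20.6 pos [582.9 -42.3  81.2] yaw -2.34 tilt [-1.6e-03 -1.0e+00  4.0e-04] F [-0.1 -0.4 -0.6] w 25.5
(array([ 0.6, 30.2, -0.5]), array([-0.02,  0.16, -0.09]))
pred [[262.4, 145.9], [309.3, 146.0]]
orange 167 ((284.5, 153.0), (4.0, 41.0), 90.0)
```

View pics/w14.png

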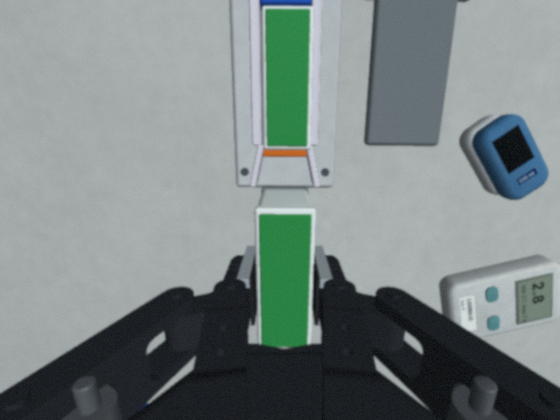

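Call:
carry_out([
  [[0.0006,0.015,0],[0,0.1,0],0.015],
  [[0,0.015,0],[0,0,0],0.015],
  [[0,0,0.012],[0,0,0],0.015],
  [[0,0,0.012],[0,0,0],0.015],
  [[0,0,0.012],[0,0,0],0.015],
  [[0,0,0.012],[0,0,0],0.015],
  [[0,0,0],[0,0,0],0.015],
])

```text
time_s: 21.52
position: [0.586, 0.0063, 0.0517]
tool_rot: [[0.999, -0.001, 0.041], [-0.041, -0.0, 0.999], [-0.001, -1.0, -0.0]]
ft_force: [-2.0, -2.8, -2.7]
grip_width: 0.0253
```

```bash
python3 - <<'E'
from h import *
s=st(); s,p,C=shot("wrist","w15")
print(go(s,M(0.2,38,51),-2.5))
E
```

```text
t 21.52 pos [586.    6.3  51.7] yaw -2.37 tilt [-8.e-04 -1.e+00 -4.e-04] F [-2.  -2.8 -2.7] w 25.3
(array([-0.3,  0.7, 44.9]), array([ 0.02,  0.13, -0.05]))
```

View pics/w15.png

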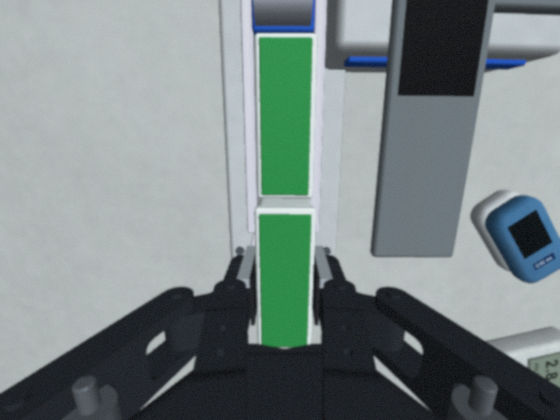

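Call:
carry_out([
  [[-0.0003,0,0.012],[0,0,0],0.015],
  [[0,0,0.012],[0,0,0],0.015],
  [[0,0,0.012],[0,0,0],0.015],
  [[0,0,0.009],[0,0,0],0.015],
  [[0,0,0.002],[0,0,0],0.015],
  [[0,0,0],[0,0,0],0.015],
  [[0,0,0],[0,0,0],0.015],
])

```text
time_s: 22.45
position: [0.5882, 0.0519, 0.0517]
tool_rot: [[0.999, 0.0, 0.043], [-0.043, -0.0, 0.999], [0.0, -1.0, -0.0]]
ft_force: [-0.4, -3.6, -2.0]
grip_width: 0.0246
```

```bash
python3 - <<'E'
from h import *
s=st(); s,p,C=shot("wrist","w16")
print(go(s,M(0.2,38,51),-2.5))
for a,rc,_ in seg(p,*GREEN)[:2]: 
  r=rect3(C,rc,.079); print(*r); d=r[0][:2]/1000-O; print("mag",d@EX,d@EY)
E
```

```text
t 22.45 pos [588.2  51.9  51.7] yaw -2.49 tilt [ 1.e-04 -1.e+00 -1.e-04] F [-0.4 -3.6 -2. ] w 24.6
(array([-0.7,  0.7, -0.8]), array([0.  , 0.01, 0.01]))
[590.9 122.3  79. ] L 56.0 17.9 yaw-of-long-from-y -3.78
mag 0.0004380399999999826 0.10921761999999999
[587.9  52.2  79. ] L 65.8 20.1 yaw-of-long-from-y -3.86
mag 0.0004973999999999795 0.03905692000000001
```

View pics/w16.png

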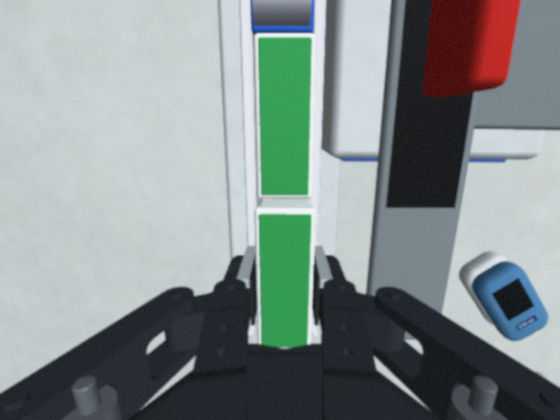

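Call:
carry_out([
  [[0,0.006,0],[0,0,0],0.015],
  [[0,0.006,0],[0,0,0],0.015],
  [[0,0.005,0],[0,0,0],0.015],
  [[0,0,0],[0,0,0],0.015],
  [[0,0,0],[0,0,0],0.015],
])

```text
time_s: 23.12
position: [0.5886, 0.0519, 0.0346]
tool_rot: [[0.999, 0.001, 0.043], [-0.043, -0.0, 0.999], [0.001, -1.0, -0.0]]
ft_force: [-1.0, -4.9, -0.1]
grip_width: 0.0253
```

Call:
carry_out([
  [[0,0,0],[0,0,0],0.04],
  [[0,0,0],[0,0,0],0.04],
  [[0,0,0],[0,0,0],0.04],
  [[0,-0.03,0],[0,0,0],0.04],
  [[0,-0.05,0],[0,0,0],0.04],
  [[0,-0.05,0.02],[0,0,0],0.06],
  [[0,-0.02,0.02],[0,0,0],0.06],
  [[0,0,0],[0,0,0],0.06],
])

```text
time_s: 24.12
position: [0.5903, 0.0933, 0.1859]
tool_rot: [[0.999, 0.003, 0.041], [-0.041, 0.0, 0.999], [0.003, -1.0, 0.0]]
ft_force: [-0.3, 0.4, -0.7]
grip_width: 0.06
```

```bash
python3 - <<'E'
from h import *
s=st(); s,p,C=shot("wrist","w17")
for a,rc,_ in seg(p,*GREEN)[:3]:
    if a<300: continue
    r=rect3(C,rc,.062); d=r[0][:2]/1000-O; print(np.round(rc[0]),*r,"mag",d@EX,d@EY)
for a,rc,_ in seg(p,*RED)[:2]: print("red",a,np.round(rc[0]),*rect3(C,rc,.105))
E
```

```text
t 24.12 pos [590.3  93.3 185.9] yaw -2.36 tilt [ 3.2e-03 -1.0e+00  3.0e-04] F [-0.3  0.4 -0.7] w 60.0
[283. 173.] [590.6 118.2  62. ] L 62.5 18.6 yaw-of-long-from-y -1.84 mag 0.00031710000000001524 0.10510864
[284. 244.] [588.2  48.4  62. ] L 63.4 19.0 yaw-of-long-from-y -1.82 mag 0.000962780000000058 0.0352738
red 1131 [364. 123.] [651.3 159.3 105. ] L 57.8 10.4 yaw-of-long-from-y -2.55
```

View pics/w17.png

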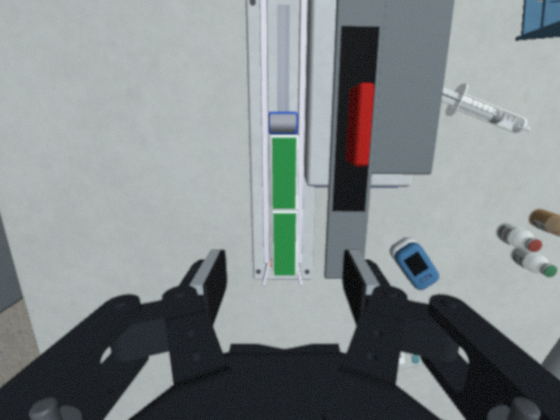

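```bash
python3 - <<'E'
from h import *
s=st(); print(go(s,[.6518,.1605,.084],-2.5))
E
```

```text
t 24.18 pos [589.7  92.4 184.3] yaw -2.4 tilt [ 1.e-04 -1.e+00 -0.e+00] F [-0.5  1.4 -0.8] w 60.0
(array([ 59.2, 100.3,  70.6]), array([0.  , 0.1 , 0.01]))
```

Call:
carry_out([
  [[0.03,0,0.035],[0,0,0],0.05],
  [[0.0295,0,0.0355],[0,0,0],0.05],
  [[0,0.04,0],[0,0,0],0.05],
  [[0,0.04,0],[0,0,0],0.05],
  [[0,0.02,0],[0,0,0],0.05],
  [[0,0,0],[0,0,0],0.05],
  [[0,0,0],[0,0,0],0.03],
  [[0,0,0],[0,0,0],0.005],
], force=40)

```text
time_s: 25.18
position: [0.6528, 0.1599, 0.0856]
tool_rot: [[0.999, 0.002, 0.043], [-0.043, 0.0, 0.999], [0.002, -1.0, 0.0]]
ft_force: [-0.7, 0.3, -0.2]
grip_width: 0.0144
```

Call:
carry_out([
  [[0,0,0],[0,0,0],0.005],
  [[0,0,0],[0,0,0],0.005],
  [[0,0,0],[0,0,0],0.005],
])

```text
time_s: 25.55
position: [0.6521, 0.16, 0.0857]
tool_rot: [[0.999, 0.0, 0.043], [-0.043, -0.0, 0.999], [0.0, -1.0, -0.0]]
ft_force: [-5.6, -2.3, 6.1]
grip_width: 0.0109
```

Call:
carry_out([
  [[-0.01,0,0],[0,0,0],0.005],
  [[-0.01,0,0],[0,0,0],0.005],
  [[-0.01,0,0],[0,0,0],0.005],
  [[-0.01,0,0],[0,0,0],0.005],
  [[-0.01,0,0],[0,0,0],0.005],
  [[0,0,0],[0,0,0],0.005],
  [[0,0,0],[0,0,0],0.005],
])

```text
time_s: 26.42
position: [0.6019, 0.1623, 0.0857]
tool_rot: [[0.999, 0.001, 0.043], [-0.043, -0.0, 0.999], [0.001, -1.0, -0.0]]
ft_force: [-2.8, -0.8, 8.2]
grip_width: 0.0109
```

```bash
python3 - <<'E'
from h import *
s=st(); d=s["position"][:2]-O; print(d@EX,d@EY)
E
```

```text
t 26.43 pos [601.9 162.3  85.7] yaw -2.46 tilt [ 9.e-04 -1.e+00 -1.e-04] F [-2.8 -0.8  8.2] w 10.9
0.00973441332876672 0.14962554094491842
```

Moved 50 mm; about 10 mm left. I'll push on to the stop in small steps.

Call:
carry_out([
  [[-0.004,0,0],[0,0,0],0.005],
  [[-0.003,0,0],[0,0,0],0.005],
  [[-0.002,0,0],[0,0,0],0.005],
  [[0,0,0],[0,0,0],0.005],
])

```text
time_s: 26.92
position: [0.5936, 0.1626, 0.0857]
tool_rot: [[0.999, 0.002, 0.043], [-0.043, 0.0, 0.999], [0.002, -1.0, 0.0]]
ft_force: [-0.0, -0.7, 6.8]
grip_width: 0.0112
```

Call:
carry_out([
  [[-0.0015,0,0],[0,0,0],0.005],
  [[0,0,0],[0,0,0],0.005],
])

```text
time_s: 27.18
position: [0.5922, 0.1627, 0.0857]
tool_rot: [[0.999, 0.003, 0.043], [-0.043, 0.0, 0.999], [0.003, -1.0, 0.0]]
ft_force: [2.0, -1.1, 6.0]
grip_width: 0.0112
```

```bash
python3 - <<'E'
from h import *
s=st(); d=s["position"][:2]-O; print(d@EX,d@EY)
E
```

```text
t 27.18 pos [592.2 162.7  85.7] yaw -2.47 tilt [ 2.7e-03 -1.0e+00  2.0e-04] F [ 2.  -1.1  6. ] w 11.2
-1.5405401251298825e-05 0.14960707940396384
```

Call:
carry_out([
  [[-0.0015,0,0],[0,0,0],0.005],
  [[0,0,0],[0,0,0],0.005],
])

```text
time_s: 27.42
position: [0.5921, 0.1627, 0.0857]
tool_rot: [[0.999, 0.006, 0.043], [-0.043, 0.0, 0.999], [0.006, -1.0, 0.001]]
ft_force: [7.6, -0.3, 3.0]
grip_width: 0.011
```

Call:
carry_out([
  [[0.0008,0,0],[0,0,0],0.005],
  [[0,0,0],[0,0,0],0.03],
  [[0,0,0],[0,0,0],0.03],
  [[0,-0.03,0],[0,0,0],0.03],
  [[0,-0.05,0],[0,0,0],0.03],
  [[0,-0.06,0],[0,0,0],0.03],
  [[0,-0.02,0],[0,0,0],0.06],
  [[0,0,0],[0,0,0],0.06],
])

```text
time_s: 28.42
position: [0.5912, 0.1629, 0.2456]
tool_rot: [[0.999, 0.002, 0.043], [-0.043, 0.0, 0.999], [0.002, -1.0, 0.0]]
ft_force: [0.4, 0.8, -0.3]
grip_width: 0.0601
```

```bash
python3 - <<'E'
from h import *
s=st(); s,p,C=shot("wrist","w18")
for a,rc,_ in seg(p,*RED)[:2]: 
  r=rect3(C,rc,.105); d=r[0][:2]/1000-O; print("red",a,np.round(rc[0]),*r,"mag",d@EX,d@EY)
E
```

```text
t 28.43 pos [591.2 162.9 245.6] yaw -2.45 tilt [ 2.1e-03 -1.0e+00  3.0e-04] F [ 0.4  0.8 -0.3] w 60.1
red 653 [285. 194.] [592.5 164.3 105. ] L 60.9 10.6 yaw-of-long-from-y -2.68 mag 0.00020524000000002736 0.15124538
```

View pics/w18.png

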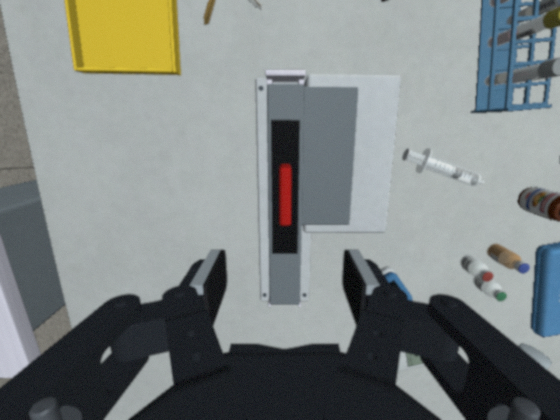

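Call:
carry_out([
  [[0.003,0,-0.045],[0,0,0],0.07],
  [[0.003,0,-0.05],[0,0,0],0.07],
  [[0.003,0,-0.05],[0,0,0],0.07],
  [[0.003,0,-0.05],[0,0,0],0.07],
  [[0.003,0,-0.05],[0,0,0],0.07],
  [[0.005,0,-0.05],[0,0,0],0.07],
  [[0.005,0,-0.05],[0,0,0],0.07],
  [[0,0,-0.018],[0,0,0],0.07],
])

```text
time_s: 29.48
position: [0.5998, -0.2033, 0.2419]
tool_rot: [[0.999, -0.004, 0.046], [-0.046, 0.002, 0.999], [-0.004, -1.0, 0.002]]
ft_force: [-0.1, -0.2, 0.4]
grip_width: 0.0698
```

Call:
carry_out([
  [[0,0,0],[0,0,0],0.07],
  [[0,0,0],[0,0,0],0.07],
])

```text
time_s: 29.72
position: [0.6006, -0.1995, 0.2442]
tool_rot: [[0.999, -0.001, 0.042], [-0.042, 0.001, 0.999], [-0.001, -1.0, 0.001]]
ft_force: [1.0, -0.3, 0.3]
grip_width: 0.0698
```

```bash
python3 - <<'E'
from h import *
s=st(); s,p,C=shot("wrist","w19")
E
```

```text
t 29.73 pos [ 600.6 -199.5  244.2] yaw -2.39 tilt [-8.e-04 -1.e+00  8.e-04] F [ 1.  -0.3  0.3] w 69.8
```

View pics/w19.png

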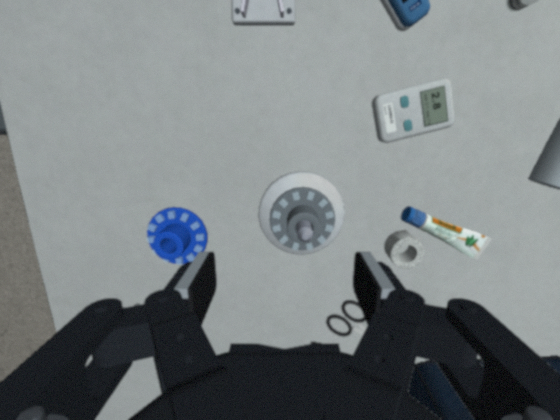

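```bash
cat >> h.py <<'E'
from scipy.optimize import least_squares
def circ(P):
    P=P[:,:2]; f=lambda q:np.hypot(P[:,0]-q[0],P[:,1]-q[1])-q[2]
    r=least_squares(f,[*P.mean(0),.04],loss="soft_l1",f_scale=.001); return r.x
def hull(pts): return cv2.convexHull(pts).reshape(-1,2)
BLUE=((100,150,50),(125,255,255))
E
python3 - <<'E'
from h import *
s=env.observe(); p=env.get_image("wrist"); C=cam(p,s)
for a,rc,pts in seg(p,*BLUE,minA=800)[:2]:
    print("blue",a,np.round(rc[0]),[np.round(circ(back(C,hull(pts),z))*1000,1) for z in (.004,.008)])
for n in ["drive","used_ring","ring1"]:
    o=env.outline_of(n,p)[0]; pts=np.argwhere(o["mask"])[:,::-1].astype(np.float32)
    print(n,o["conf"],[np.round(circ(back(C,hull(pts),z))*1000,1) for z in (.02,.033)])
im=p["image"][160:270,240:365,::-1]; cv2.imwrite("pics/w19z.png",cv2.resize(im,None,fx=5,fy=5,interpolation=cv2.INTER_CUBIC))
E
```

```text
blue 1980 [177. 235.] [array([ 447.1, -274.4,   41.1]), array([ 448.7, -272.9,   40.7])]
drive 0.97 [array([ 620.4, -244.7,   56. ]), array([ 619.8, -240.6,   54. ])]
used_ring 0.73 [array([ 620.6, -244.7,   56.1]), array([ 619.9, -240.6,   54.1])]
ring1 0.72 [array([ 452.2, -268.7,   41.4]), array([ 457.6, -263.8,   39.9])]
```

View pics/w19z.png

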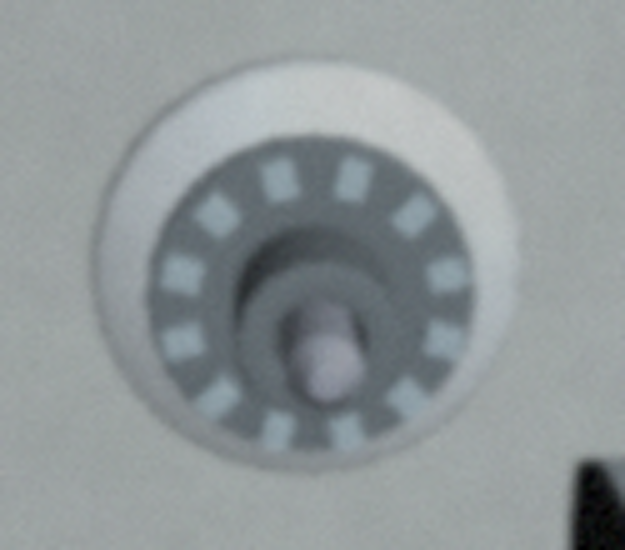

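```bash
python3 - <<'E'
from h import *
s=env.observe(); p=env.get_image("wrist"); C=cam(p,s)
f=lambda x,y:(240+x/5-.4,160+y/5-.4)
for (x,y),z in [((311,292),.033),((318,337),.065),((330,374),.091),((308,265),.01),((308,265),.02)]:
    print(z,np.round(back(C,f(x,y),z)*1000,1))
print(go(s,[.6187,-.2455,.15],-2.5))
E
```

```text
0.033 [[ 620.7 -246.8   33. ]]
0.065 [[ 620.5 -247.3   65. ]]
0.091 [[ 621.5 -246.5   91. ]]
0.01 [[ 621.3 -246.6   10. ]]
0.02 [[ 620.8 -243.6   20. ]]
(array([ 19.9,  94.8, -44.7]), array([0.  , 0.1 , 0.01]))
```

```bash
python3 - <<'E'
from h import *
s=st()
print(go(s,[.6208,-.2469,.13],-2.5))
E
```

```text
t 30.02 pos [ 600.7 -200.3  244.8] yaw -2.42 tilt [ 2.e-04 -1.e+00 -0.e+00] F [ 0.4  0.2 -0.5] w 70.0
(array([ 22.1, 114.8, -45.7]), array([0.  , 0.08, 0.01]))
```

Call:
carry_out([
  [[0.011,0.02,-0.023],[0,0.1,0],0.075],
  [[0.0111,0.03,-0.0227],[0,0,0],0.075],
  [[0,0.04,0],[0,0,0],0.075],
  [[0,0.025,0],[0,0,0],0.075],
  [[0,0,0],[0,0,0],0.075],
  [[0,0,0],[0,0,0],0.075],
])

```text
time_s: 30.78
position: [0.6212, -0.2478, 0.1311]
tool_rot: [[0.999, 0.002, 0.045], [-0.045, -0.001, 0.999], [0.002, -1.0, -0.001]]
ft_force: [-0.1, 0.2, -0.1]
grip_width: 0.0752
```

```bash
python3 - <<'E'
from h import *
s=st(); s,p,C=shot("wrist","w20")
print(go(s,[.6208,-.2469,.042],-2.5))
print(np.round(proj(C,[[.6208,-.2469,.091],[.6208,-.2469,.065]]),1))
E
```

```text
t 30.77 pos [ 621.2 -247.8  131.1] yaw -2.55 tilt [ 0.002  -1.     -0.0011] F [-0.1  0.2 -0.1] w 75.2
(array([-0.7, 89.1,  0.9]), array([ 0.06, -0.05,  0.12]))
[[284.  231.1]
 [284.  218.8]]
```

View pics/w20.png

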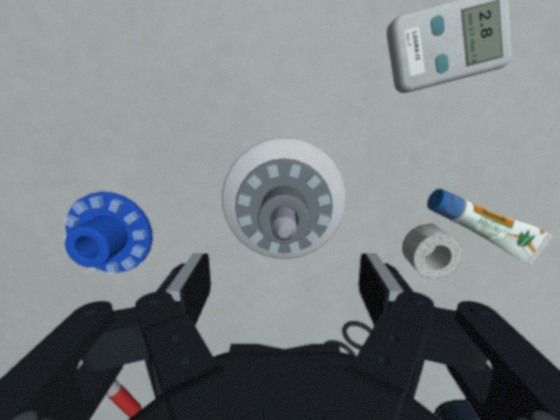

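Call:
carry_out([
  [[-0.0004,0.03,0.0005],[0,0,0],0.075],
  [[0,0.03,0],[0,0,0],0.075],
  [[0,0.02,0],[0,0,0],0.075],
  [[0,0.009,0],[0,0,0],0.07],
  [[0,0,0],[0,0,0],0.055],
  [[0,0,0],[0,0,0],0.03],
  [[0,0,0],[0,0,0],0.03],
  [[0,0,0],[0,0,0],0.03],
], force=40)

```text
time_s: 31.82
position: [0.621, -0.2475, 0.0423]
tool_rot: [[0.999, 0.003, 0.045], [-0.045, -0.002, 0.999], [0.003, -1.0, -0.001]]
ft_force: [0.2, 1.1, 5.3]
grip_width: 0.039
```

Call:
carry_out([
  [[0,0,0],[0,0,0],0.03],
  [[0,0,0],[0,0,0],0.03],
])

```text
time_s: 32.08
position: [0.621, -0.2475, 0.0423]
tool_rot: [[0.999, 0.003, 0.045], [-0.045, -0.001, 0.999], [0.003, -1.0, -0.001]]
ft_force: [0.3, 1.2, 6.3]
grip_width: 0.0389
```

```bash
python3 - <<'E'
from h import *
s=st(); s,p,C=shot("wrist","w21")
E
```

```text
t 32.08 pos [ 621.  -247.5   42.3] yaw -2.57 tilt [ 0.0026 -1.     -0.0013] F [0.3 1.2 6.3] w 38.9
```

View pics/w21.png

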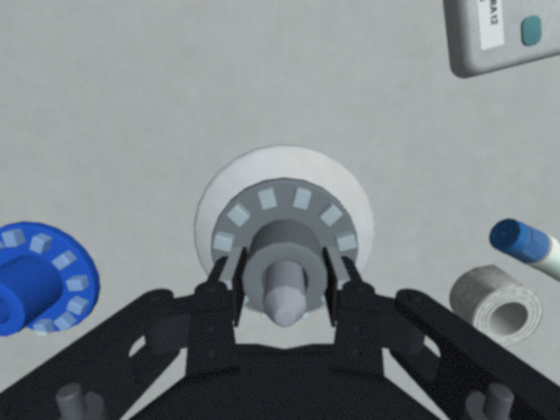

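Call:
carry_out([
  [[0,-0.01,0],[0,0,0],0.03],
  [[0,-0.015,0],[0,0,0],0.03],
  [[0,-0.02,0],[0,0,0],0.03],
  [[0,-0.02,0],[0,0,0],0.03],
  [[0,-0.03,0],[0,0,0],0.03],
  [[0,-0.015,0],[0,0,0],0.03],
  [[0,0,0],[0,0,0],0.03],
])

```text
time_s: 33.0
position: [0.6205, -0.2473, 0.1517]
tool_rot: [[0.999, 0.002, 0.045], [-0.045, -0.001, 0.999], [0.002, -1.0, -0.001]]
ft_force: [-0.0, -0.0, -0.2]
grip_width: 0.0387
```

```bash
python3 - <<'E'
from h import *
s=st(); s,p,C=shot("wrist","w22"); s,p,C=shot("top","t3")
o=[o for o in env.outline_of("tray_in",p)][0]
m=seg(p,(22,150,120),(32,255,255))
for a,rc,_ in m[:1]: print(a,rc,*rect3(C,rc,.02), *rect3(C,rc,.0))
E
```

```text
t 33.0 pos [ 620.5 -247.3  151.7] yaw -2.57 tilt [ 0.0019 -1.     -0.001 ] F [-0.  -0.  -0.2] w 38.7
1857 ((137.9260711669922, 280.6828918457031), (47.968902587890625, 42.042964935302734), 3.5763344764709473) [415.8 363.8  20. ] L 135.4 116.8 yaw-of-long-from-y -4.29 [416.7 369.3   0. ] L 137.4 118.6 yaw-of-long-from-y -4.29
```

View pics/w22.png

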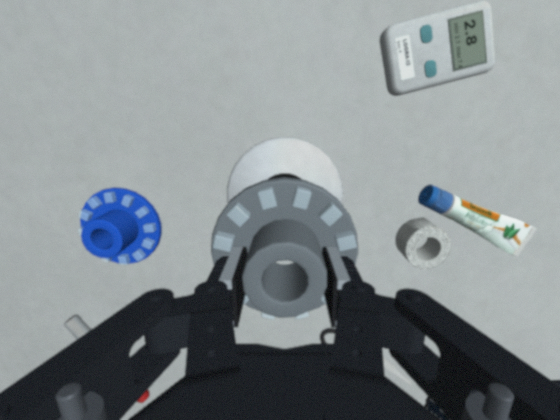

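Call:
carry_out([
  [[0,-0.02,0],[0,0,0],0.03],
  [[-0.01,0,0.025],[0,0,0],0.03],
  [[-0.019,0,0.05],[0,0,0],0.03],
  [[-0.019,0,0.05],[0,0,0],0.03],
  [[-0.019,0,0.05],[0,0,0],0.03],
  [[-0.019,0,0.05],[0,0,0],0.03],
  [[-0.019,0,0.05],[0,0,0],0.03],
  [[-0.019,0,0.05],[0,0,0],0.03],
])

```text
time_s: 34.15
position: [0.5099, 0.0846, 0.1698]
tool_rot: [[0.999, -0.002, 0.045], [-0.045, 0.0, 0.999], [-0.002, -1.0, 0.0]]
ft_force: [1.1, 0.5, -0.9]
grip_width: 0.0387
```

Call:
carry_out([
  [[-0.019,0,0.05],[0,0,0],0.03],
  [[-0.019,0,0.05],[0,0,0],0.03],
  [[-0.019,0,0.05],[0,0,0],0.03],
  [[-0.019,0,0.05],[0,0,0],0.03],
  [[-0.019,0,0.05],[0,0,0],0.03],
  [[-0.012,0,0.027],[0,0,0],0.03],
  [[0,0,0],[0,0,0],0.03],
  [[0,0,0],[0,0,0],0.03],
])

```text
time_s: 35.15
position: [0.4165, 0.364, 0.17]
tool_rot: [[0.999, -0.001, 0.045], [-0.045, -0.001, 0.999], [-0.001, -1.0, -0.001]]
ft_force: [-0.1, -0.7, -1.3]
grip_width: 0.039
```

```bash
python3 - <<'E'
from h import *
s=st(); s,p,C=shot("wrist","w23")
print(go(s,[.416,.365,.025],-2.5))
print(np.round(proj(C,[[.416,.365,.0]])))
E
```

```text
t 35.15 pos [416.5 364.  170. ] yaw -2.58 tilt [-9.e-04 -1.e+00 -9.e-04] F [-0.1 -0.7 -1.3] w 39.0
(array([ -0.4, 145. ,   1.1]), array([ 0.05, -0.08, -0.05]))
[[284. 189.]]
```

View pics/w23.png

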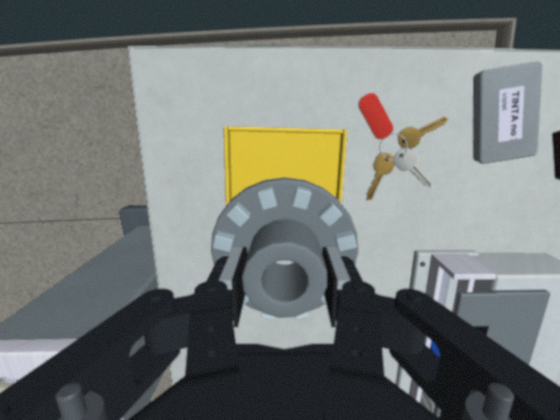

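Call:
carry_out([
  [[0,0.03,0],[0,0,0],0.03],
  [[0,0.035,0],[0,0,0],0.03],
  [[0,0.035,0],[0,0,0],0.03],
  [[0,0.025,0],[0,0,0],0.03],
  [[0,0.012,0],[0,0,0],0.03],
  [[0,0.008,0],[0,0,0],0.03],
  [[0,0.003,0],[0,0,0],0.03],
  [[0,0,0],[0,0,0],0.03],
])

```text
time_s: 36.2
position: [0.4167, 0.3647, 0.0231]
tool_rot: [[0.999, 0.001, 0.045], [-0.045, 0.0, 0.999], [0.001, -1.0, 0.0]]
ft_force: [1.2, -0.7, -0.9]
grip_width: 0.0389
```

Call:
carry_out([
  [[0,0,0],[0,0,0],0.06],
  [[0,0,0],[0,0,0],0.06],
  [[0,0,0],[0,0,0],0.06],
  [[0,-0.03,0],[0,0,0],0.06],
  [[0,-0.05,0],[0,0,0],0.06],
  [[0,-0.05,0],[0,0,0],0.06],
  [[0,-0.05,0],[0,0,0],0.06],
  [[0,0,0],[0,0,0],0.06],
])

```text
time_s: 37.2
position: [0.4176, 0.3653, 0.2065]
tool_rot: [[0.999, 0.007, 0.045], [-0.045, 0.004, 0.999], [0.007, -1.0, 0.004]]
ft_force: [-0.7, -0.2, 0.3]
grip_width: 0.0596
```

```bash
python3 - <<'E'
from h import *
s=st(); s,p,C=shot("wrist","w24");s,p,C=shot("top","t4")
for a,rc,pts in seg(p,*BLUE,box=(330,235,400,300),minA=100)[:2]:
    print("blue",a,np.round(rc[0]),np.round(circ(back(C,hull(pts),.01))*1000,1))
E
```

```text
t 37.2 pos [417.6 365.3 206.5] yaw -2.56 tilt [ 0.0069 -1.      0.0042] F [-0.7 -0.2  0.3] w 59.6
blue 445 [362. 268.] [ 447.4 -271.7   40. ]
```

View pics/w24.png

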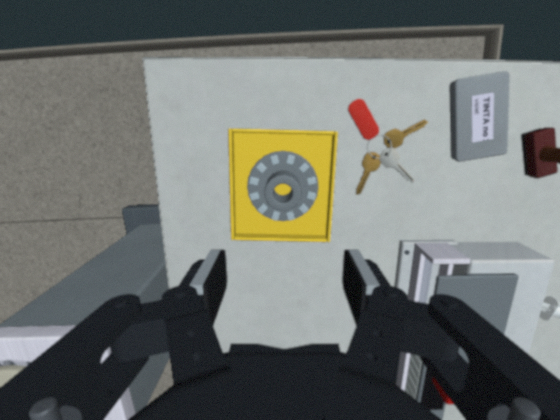

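View pics/t4.png

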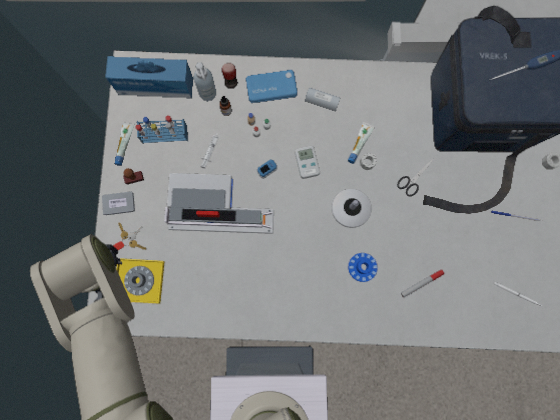

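Call:
carry_out([
  [[0.002,0,-0.025],[0,0,0],0.07],
  [[0.005,0,-0.055],[0,0,0],0.07],
  [[0.005,0,-0.055],[0,0,0],0.07],
  [[0.005,0,-0.055],[0,0,0],0.07],
  [[0.005,0,-0.055],[0,0,0],0.07],
  [[0.005,0,-0.055],[0,0,0],0.07],
  [[0.005,0,-0.055],[0,0,0],0.07],
  [[0.005,0,-0.055],[0,0,0],0.07],
])

```text
time_s: 38.3
position: [0.4343, -0.0482, 0.2013]
tool_rot: [[0.999, -0.003, 0.045], [-0.045, 0.001, 0.999], [-0.003, -1.0, 0.001]]
ft_force: [1.5, 0.1, 0.5]
grip_width: 0.0698
```

Call:
carry_out([
  [[0.005,0,-0.055],[0,0,0],0.07],
  [[0.005,0,-0.055],[0,0,0],0.07],
  [[0.006,0,-0.055],[0,0,0],0.07],
  [[0.006,0,-0.04],[0,0,0],0.07],
  [[0,0.03,-0.02],[0,0,0],0.07],
  [[0,0.03,0],[0,0,0],0.07],
  [[0,0,0],[0,0,0],0.07],
  [[0,0,0],[0,0,0],0.07],
])

```text
time_s: 39.3
position: [0.4472, -0.2723, 0.1431]
tool_rot: [[0.999, 0.0, 0.044], [-0.044, -0.0, 0.999], [0.0, -1.0, -0.0]]
ft_force: [-0.6, 0.8, -0.3]
grip_width: 0.0701
```

```bash
python3 - <<'E'
from h import *
s=st(); s,p,C=shot("wrist","w25")
for a,rc,pts in seg(p,*BLUE,minA=800)[:2]:
    print("blue",a,np.round(rc[0]),[np.round(circ(back(C,hull(pts),z))*1000,1) for z in (.004,.008)])
print(go(s,[.448,-.273,.0173],-2.5))
E
```

```text
t 39.3 pos [ 447.2 -272.3  143.1] yaw -2.55 tilt [ 1.e-04 -1.e+00 -1.e-04] F [-0.6  0.8 -0.3] w 70.1
blue 3929 [285. 196.] [array([ 447.2, -274. ,   41.1]), array([ 447.3, -273. ,   40.5])]
(array([  0.8, 125.8,  -0.7]), array([ 0.01, -0.05,  0.01]))
```

View pics/w25.png

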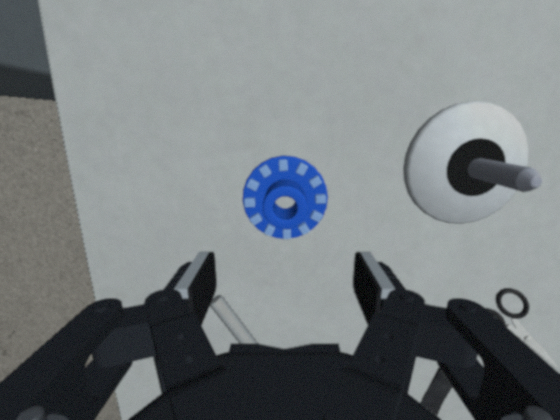

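Call:
carry_out([
  [[0.0002,0.03,-0.001],[0,0,0],0.07],
  [[0,0.035,0],[0,0,0],0.07],
  [[0,0.035,0],[0,0,0],0.07],
  [[0,0.02,0],[0,0,0],0.07],
  [[0,0.0058,0],[0,0,0],0.07],
  [[0,0,0],[0,0,0],0.05],
  [[0,0,0],[0,0,0],0.03],
  [[0,0,0],[0,0,0],0.03],
], force=40)

```text
time_s: 40.35
position: [0.4477, -0.2738, 0.0182]
tool_rot: [[0.999, 0.002, 0.045], [-0.045, -0.002, 0.999], [0.002, -1.0, -0.002]]
ft_force: [-0.2, 1.2, 6.6]
grip_width: 0.0382
```

Call:
carry_out([
  [[0,0,0],[0,0,0],0.03],
  [[0,0,0],[0,0,0],0.03],
  [[0,-0.02,0],[0,0,0],0.03],
  [[0,-0.04,0],[0,0,0],0.03],
  [[0,-0.04,0],[0,0,0],0.03],
  [[0,-0.04,0],[0,0,0],0.03],
  [[0,0,0],[0,0,0],0.03],
  [[0,0,0],[0,0,0],0.03],
])

```text
time_s: 41.35
position: [0.4468, -0.2731, 0.1564]
tool_rot: [[0.999, -0.001, 0.045], [-0.045, 0.001, 0.999], [-0.001, -1.0, 0.0]]
ft_force: [-0.4, 0.5, -0.7]
grip_width: 0.038
```

```bash
python3 - <<'E'
from h import *
s=st(); s,p,C=shot("wrist","w26")
print(go(s,[.6208,-.2469,.155],-2.5))
a=cv2.imread("pics/w22.png")[160:330,200:370]; b=cv2.imread("pics/w26.png")[160:330,200:370]
cv2.imwrite("pics/cmp.png",cv2.resize(np.hstack([a,b]),None,fx=2.3,fy=2.3))
E
```

```text
t 41.35 pos [ 446.8 -273.1  156.4] yaw -2.57 tilt [-5.e-04 -1.e+00  5.e-04] F [-0.4  0.5 -0.7] w 38.0
(array([172.7,   1.3,  33.9]), array([-0.03, -0.07, -0.03]))
```

View pics/cmp.png

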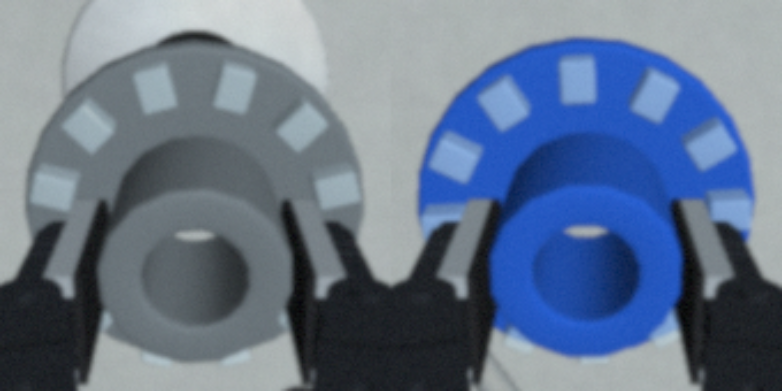

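Call:
carry_out([
  [[0.02,0,0.005],[0,0,0],0.03],
  [[0.04,0,0.008],[0,0,0],0.03],
  [[0.04,0,0.008],[0,0,0],0.03],
  [[0.04,0,0.007],[0,0,0],0.03],
  [[0.0327,0,0.005],[0,0,0],0.03],
  [[0,0,0],[0,0,0],0.03],
  [[0,0,0],[0,0,0],0.03],
  [[0,0,0],[0,0,0],0.03],
])

```text
time_s: 42.4
position: [0.6203, -0.2484, 0.1567]
tool_rot: [[0.999, -0.001, 0.046], [-0.046, 0.0, 0.999], [-0.001, -1.0, 0.0]]
ft_force: [0.1, 0.3, -0.6]
grip_width: 0.0383
```

```bash
python3 - <<'E'
from h import *
s=st(); s,p,C=shot("wrist","w27")
print(go(s,[.6208,-.2479,.09],-2.5))
a=cv2.imread("pics/w27.png")[100:330,170:400]
cv2.imwrite("pics/w27z.png",cv2.resize(a,None,fx=2.5,fy=2.5,interpolation=cv2.INTER_CUBIC))
print(np.round(proj(C,[[.6208,-.2469,.091],[.6208,-.2469,.025]])))
E
```

```text
t 42.4 pos [ 620.3 -248.4  156.7] yaw -2.61 tilt [-8.e-04 -1.e+00  3.e-04] F [ 0.1  0.3 -0.6] w 38.3
(array([ 0.5, 66.7,  0.5]), array([-0.02, -0.11, -0.05]))
[[285. 218.]
 [285. 197.]]
```

View pics/w27z.png

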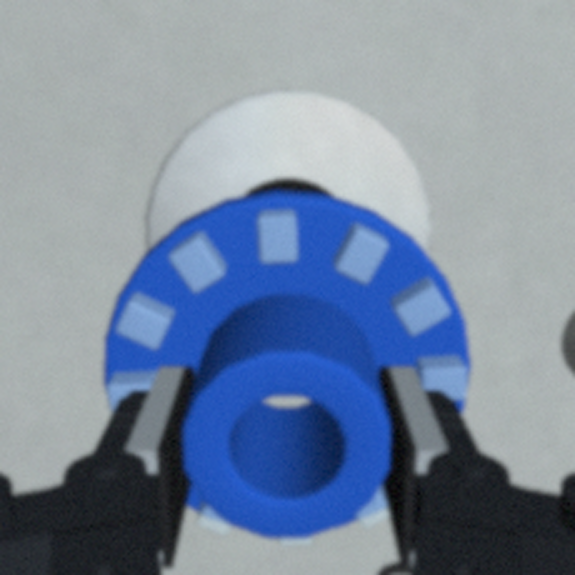

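Call:
carry_out([
  [[0.0005,0.02,0.0005],[0,0,0],0.03],
  [[0,0.02,0],[0,0,0],0.03],
  [[0,0.008,0],[0,0,0],0.03],
  [[0,0.006,0],[0,0,0],0.03],
  [[0,0.006,0],[0,0,0],0.03],
  [[0,0,0],[0,0,0],0.03],
])

```text
time_s: 43.2
position: [0.6216, -0.2477, 0.0967]
tool_rot: [[0.999, -0.0, 0.045], [-0.045, 0.0, 0.999], [-0.0, -1.0, 0.0]]
ft_force: [-0.3, 0.2, -1.4]
grip_width: 0.0379
```

```bash
python3 - <<'E'
from h import *
s=st(); s,p,C=shot("wrist","w28")
a=cv2.imread("pics/w28.png")[100:330,170:400]
cv2.imwrite("pics/w28z.png",cv2.resize(a,None,fx=2.5,fy=2.5,interpolation=cv2.INTER_CUBIC))
E
```

```text
t 43.2 pos [ 621.6 -247.7   96.7] yaw -2.57 tilt [-3.e-04 -1.e+00  1.e-04] F [-0.3  0.2 -1.4] w 37.9
```

View pics/w28z.png

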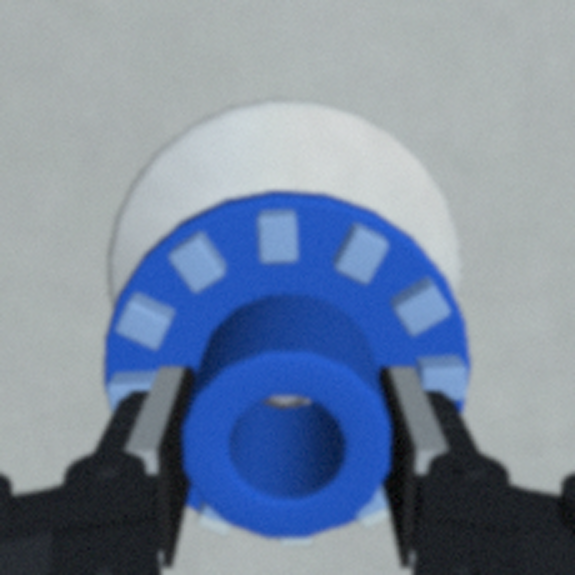

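Call:
carry_out([
  [[-0.0005,0.006,0],[0,0,0],0.03],
  [[0,0.008,0],[0,0,0],0.03],
  [[0,0.008,0],[0,0,0],0.03],
  [[0,0.008,0],[0,0,0],0.03],
  [[0,0,0],[0,0,0],0.03],
])

```text
time_s: 43.88
position: [0.6208, -0.2475, 0.0659]
tool_rot: [[0.999, -0.001, 0.045], [-0.045, 0.001, 0.999], [-0.001, -1.0, 0.001]]
ft_force: [-0.6, -0.5, -0.7]
grip_width: 0.0384
```

Call:
carry_out([
  [[0,0.008,0],[0,0,0],0.03],
  [[0,0.008,0],[0,0,0],0.03],
  [[0,0.005,0],[0,0,0],0.03],
  [[0,0.001,0],[0,0,0],0.03],
  [[0,0,0],[0,0,0],0.03],
  [[0,0,0],[0,0,0],0.03],
])

```text
time_s: 44.62
position: [0.6213, -0.2477, 0.0451]
tool_rot: [[0.999, 0.0, 0.045], [-0.045, -0.0, 0.999], [0.0, -1.0, -0.0]]
ft_force: [-0.0, -0.3, -2.0]
grip_width: 0.0382
```

Call:
carry_out([
  [[0,0.0015,0],[0,0,0],0.03],
  [[0,0,0],[0,0,0],0.06],
  [[0,0,0],[0,0,0],0.06],
  [[0,0,0],[0,0,0],0.06],
  [[0,-0.04,0],[0,0,0],0.06],
  [[0,-0.06,0],[0,0,0],0.06],
  [[0,-0.06,0.02],[0,0,0],0.06],
  [[0,0,0.02],[0,0,0],0.06],
])

```text
time_s: 45.62
position: [0.6244, -0.2082, 0.2081]
tool_rot: [[0.999, 0.009, 0.045], [-0.045, -0.005, 0.999], [0.009, -1.0, -0.005]]
ft_force: [0.4, -0.7, -0.8]
grip_width: 0.0598
```

Call:
carry_out([
  [[0,0,0],[0,0,0],0.06],
  [[0,0,0],[0,0,0],0.06],
])

```text
time_s: 45.88
position: [0.6225, -0.2082, 0.2009]
tool_rot: [[0.999, -0.003, 0.045], [-0.045, 0.001, 0.999], [-0.003, -1.0, 0.001]]
ft_force: [-0.0, -0.5, -0.3]
grip_width: 0.0601
```

```bash
python3 - <<'E'
from h import *
s=st(); s,p,C=shot("wrist","w29")
for a,rc,pts in seg(p,*BLUE,minA=800)[:1]:
    print("blue",a,np.round(rc[0]),[np.round(circ(back(C,hull(pts),z))*1000,1) for z in (.029,.033)])
s,p,C=shot("scene","s2"); 
s,p,C=shot("top","t5")
E
```

```text
t 45.88 pos [ 622.5 -208.2  200.9] yaw -2.57 tilt [-0.0028 -1.      0.0011] F [-0.  -0.5 -0.3] w 60.1
blue 2629 [285. 223.] [array([ 620.8, -248.2,   40.9]), array([ 620.9, -246.8,   40.4])]
```

View pics/w29.png

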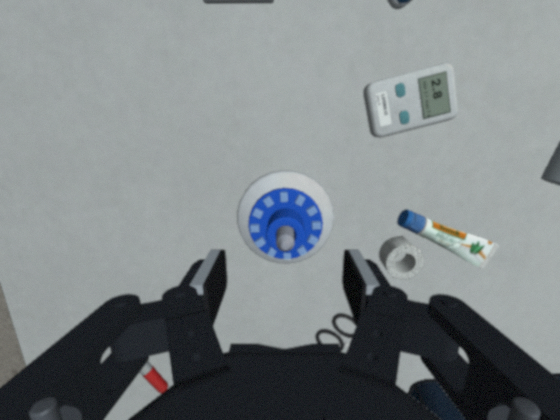

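View pics/s2.png

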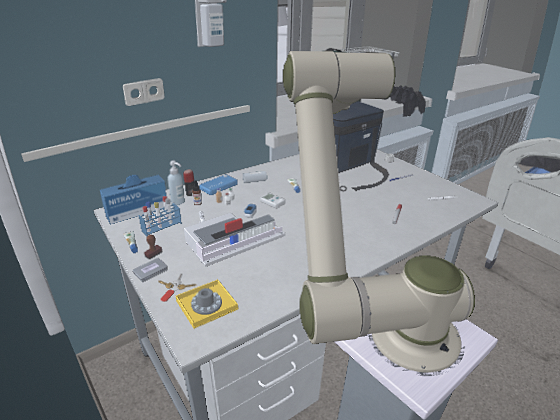

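View pics/t5.png

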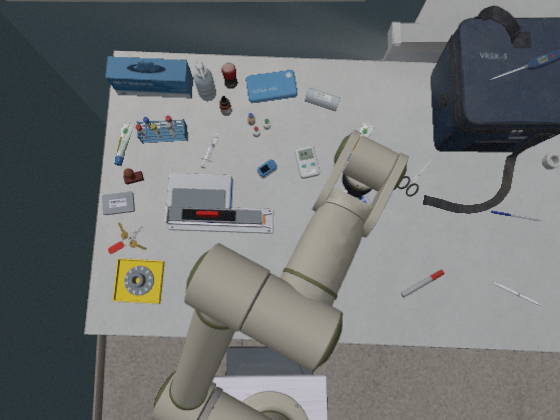

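```bash
python3 - <<'E'
from h import *
st(); print(env.close_job())
E
```

```text
t 46.02 pos [ 622.7 -208.6  201.5] yaw -2.61 tilt [-1.7e-03 -1.0e+00  7.0e-04] F [-0.2 -0.3  0.5] w 60.0
the job is handed in; nothing more can be done
None
```

The job is handed in at 46 s, with every step done. Only two strips and one blue ring showed in the camera views, so those are what I loaded.

- **Rail:** I slid it open to its stop. It began about 6 mm open, so the opening stroke was about 54 mm. At that stop the wrist force reached about 43 N in x, well below the 120 N limit. After loading I closed it to the stop; the red grip then measured 0.2 mm from the channel's centre line.
- **Strips:** both sat behind the lip before I closed the rail, at y of about 35 and 105 mm and within 1 mm of centre. They were straight to about 0.7°, with tops matching strips flat on the floor. The closed rail hides them, so I could not check them again afterwards.
- **Rings:** the used ring lies hub up near the middle of the tray, judged from the pictures. The blue ring is down on the seat, within about 1.5 mm of the shaft axis as I measured it.
- **Other things:** the pictures show the oximeter, marker, plaster roll and keys where they were. I saw no sign of anything being knocked aside. The gripper was clear of everything at hand-in.

No check failed. The trained networks' positions were up to about 20 mm off in places. I took the strip, ring and rail positions from colour and edge measurements instead.

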